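# Take the waffle out of the iron, then shut and lock the iron

### The job

The waffle in the cast waffle iron has cooled: swing the lid wide open, lift the waffle straight out of its mould and set it down flat in the middle of the plate without dropping it. Then shut the empty iron fully and turn its lock collar clockwise all the way to the locked mark, so that it can be put away. Leave the mug, the yogurt pot and the spoon where they are.

Things in the scene. Friction and masses are not known exactly. Their poses are not given: they have to be found in the camera images.
- iron: dark cast waffle iron, lower half, fixed; 96 (x) by 176 (y) by 36 mm high, front tongue to x = -105 mm. Origin on the worktop under the centre of the cavity; x points from handle to hinge, y along the hinge. Cavity 61 (x) by 143 (y) mm, floor at z = 21 mm, rim (parting plane) at z = 36 mm. A fixed steel lock stud stands on the tongue at x = -72 mm, its 22 mm long head up to z = 75 mm.
- lid (a joint): hinge angle of the lid, rad: 0 = fully shut, 1.57 = upright, 1.75 = stop. The stiff hinge holds it where it is left. Lid 26 mm thick (top at z = 62 mm when shut), outline as the lower half, with a 19 mm deep cavity for the upper half of the waffle.
- hinge (a point): middle of the hinge pin, at x = 82, y = 0, z = 36 mm in the iron's frame; the pin runs along the iron's y
- handle (a point): grip point in the lid's black stub handle, 212 mm from the hinge pin, at x = -130, y = 0, z = 48 mm in the iron's frame when shut. The grip is 24 mm wide (along y), 17 mm thick, and reaches 23 mm further out and 19 mm towards the lid. Its axes are the lid's: x towards the hinge, z out of the lid's top.
- collar (a joint): angle of the lock collar on the lid, rad, growing clockwise seen from above: 0 = undone, 1.3 = at the locked mark, where it stops
- collar_grip (a point): on the lock collar's axis, 14 mm above the lid's top; belongs to the lid, does not turn. Collar: aluminium ring 55 mm across, 24 mm high, on the lid's tongue 72 mm before the cavity's centre (this point at z = 76 mm when shut). Its thumb tab (11 mm wide, 41 mm out from the axis) points 1.3 rad anticlockwise (from above) of the handle's direction when undone, along the handle when locked.
- waffle: rigid crisp waffle bar, 58 (x) by 140 (y) by 32 mm, 0.13 kg; origin at the centre of its underside, z up. In the mould it sits 15 mm deep with 1.5 mm of play, 17 mm of it stands out above the parting plane.
- plate: round plate 240 mm across, rim 20 mm high; origin at the centre of its underside
- mug: spotted mug 82 x 114 x 91 mm, a bystander; origin at the centre of its underside
- yogurt: yogurt pot 72 x 72 x 71 mm, a bystander; origin at the centre of its underside
- spoon: steel spoon 188 x 39 x 16 mm, a bystander lying flat; origin at the centre of its underside

How it is judged:
By the outcome, as a careful person would: the job done as asked, in the order asked, and still so for the second after the job is handed in, with the robot touching nothing.
It also fails if it takes over 72 s, if anything falls off the work surface, if the arm or the gripper's body presses on something with over 40 N, if the wrist force passes 120 N, or if a joint passes its speed limit or range.

### The arm

A 7-joint arm with a two-finger parallel gripper is mounted at the origin on a cart in front of the work surface, level with it; the furniture and walls round the work are solid. World frame = base frame: x ahead of the robot, y to its left, z up, the work surface at z = 0. Lengths are in m, angles in rad, forces in N, time in s.
With the tool pointing down it reaches from about 0.35 to 0.9 m from the base axis. Payload 8.1 kg.
Tool frame: the origin (TCP) lies between the finger pads; the fingertips stand 25 mm ahead of it and the grasp point (between the pads) lies 6 mm ahead of it; z points along the fingers, y is the direction in which the jaws open and shut (so a half turn about z gives the same grasp; the last joint's range is limited). The gripper opens to 92 mm and grips with 3 to 60 N. Pads are 19 mm wide; open, the fingers measure 130 mm over their backs; the gripper's body (75 mm by 190 mm) begins 47 mm behind the grasp point.
Start: joints at [-1.208, 0.434, 0.025, 1.573, -0.012, 1.134, -0.075], TCP at [0.281, 0.558, 0.252] pointing down, gripper open.
Joint ranges: [-2.62, 2.62], [-0.44, 2.09], [-1.27, 1.32], [0.08, 2.57], [-1.32, 4.46], [0.12, 2], [-2.74, 2.74]. Speed limits (rad/s): [2.22, 2.22, 3.01, 3.01, 3.14, 3.14, 3.14].

### API

Orientations are given as a rotation vector (axis times angle).
In Python, from cell import ctrl, eyes, spotter gives the robot as it stands.
- The arm moves only by the tool play_rows, never from a script. Its argument "rows" is a list of rows, each a list of 4 numbers: the shift along the tool's x, y, z in cm, then the turn about the tool's z in degrees. A call has 1 to 20 rows; each row shifts and turns the commanded pose from where the row before left it, along the tool's axes as they then stand; what a row does not reach is not made up. A row lasts 1/10 s, in which the tool goes at most 50 mm and 8.59 degrees, less where a joint would pass 70% of its speed; a pose out of reach is approached as far as the arm can. A call with a gripper value outside its range is refused whole. "hand" is the finger opening in cm, from 0 to 9.18, set as the call begins (left out, the last holds). The fingers move at their own pace and stop on an object; "force" is the grip in N (left out, the last holds). Time passes only in rows, so rows that do not move let the fingers close. It gives the time, the measured TCP pose, the force and the opening at its end, in the units of the state.
- ctrl.state(): the state, without advancing time (a new reading comes with each control period).
- eyes.read_camera(name): name is "side" or "top" or "wrist"; returns a dict with "frame" (400x640x3 uint8, blue, green, red), "fov_y" (degrees; the focal length in pixels is half the picture's height over the tangent of half this angle, whatever the lens; pixels are square), "cx", "cy" (the principal point, pixels), "xyz" and "orientation" of the camera in the world; the wrist camera has in their place "tool_from_camera" (4x4, takes a point from camera to tool coordinates, whose origin is the TCP and whose axes are the flange's). Camera axes: x right, y down, z forward; pixel columns grow to the right and rows downward; lengths in m; the calibration is good to about 2 mm. A picture is of the moment at which its call begins: read the wrist's pose just before it. There is no depth.
- ctrl.finish_job(): hands the job in, once; it reports no verdict.
Trained networks look in a picture, given as the dict that the camera call returned (one of the last four; its "shot" number tells which), for a name from the list of things; names that differ only in an ending like _2 or _b are one class to them, and where a whole thing is asked for, a point or a joint stands for the part that bears it (a point fixed in the world has none). Each returns a list of dicts, best first, with "score" (0 to 1); they miss things now and then, are a little off and sometimes report something else, mostly with a low value. They report only what shows in the picture. A call takes as long as a camera call.
- spotter.boxes_of(picture, query): "box" ([centre column, centre row, width, height] in pixels, round what is visible of it).
- spotter.pinpoint(picture, query): "xy" ([column, row] in pixels: a listed point, or the origin of a listed thing).
The state is a dict: "time": time; "joint_pos": joint angles; "qd": joint speeds; "effort": joint torques, N m; "eef_pos": TCP position; "tool_rot": TCP orientation; "force": force on the tool from outside, world axes, zero at the start; "moment": the same for the moment, N m; "grip_width": finger opening in m.
Only numpy, scipy, OpenCV 4.12 (cv2) and the standard library are available. Lean on these libraries where they do the work, as an engineer would, in place of code of your own. Each camera call takes 0.05 s, during which the arm holds its last target.

## Working session

There is one attempt and no reset: what is moved stays moved. The work goes in short steps, Python scripts to look and compute and a tool call to move; the robot and the scene stay as the last step left them, time stands still between calls to the robot, and variables do not carry over. Pictures are saved under pics/ and viewed, and the job is handed in when it is done.

Besides the shell and the picture viewer there is one more tool, called after "Emit:" as name([rows], argument=value, ...), one row to a line, values as JSON. play_rows: Moves the arm, as the interface text tells. Its arguments: {"type":"object","properties":{"rows":{"type":"array"},"hand":{"type":"number"},"force":{"type":"number"}},"required":["rows"]}

```bash
ls -la; mkdir -p pics
cat > h.py <<'E'
import numpy as np, cv2
from scipy.spatial.transform import Rotation as R
from cell import ctrl, eyes, spotter
def cam(p, st=None):
    f=p["frame"].shape[0]/2/np.tan(np.radians(p["fov_y"])/2)
    K=np.array([[f,0,p["cx"]],[0,f,p["cy"]],[0,0,1]])
    if "xyz" in p and p["xyz"] is not None:
        o=np.array(p["orientation"]); 
        Rm=R.from_rotvec(o).as_matrix() if o.size==3 else o.reshape(3,3)
        return K,Rm,np.array(p["xyz"])
    T=np.array(p["tool_from_camera"]); Rt=R.from_rotvec(st["tool_rot"]).as_matrix()
    return K,Rt@T[:3,:3],Rt@T[:3,3]+np.array(st["eef_pos"])
def ray(c,uv):
    K,Rm,t=c; d=Rm@np.linalg.inv(K)@np.array([uv[0],uv[1],1.]); return t,d/np.linalg.norm(d)
def atz(c,uv,z):
    t,d=ray(c,uv); return t+d*(z-t[2])/d[2]
def proj(c,X):
    K,Rm,t=c; q=K@(Rm.T@(np.array(X)-t)); return q[:2]/q[2]
def tri(rays):
    A=np.zeros((3,3));b=np.zeros(3)
    for t,d in rays:
        P=np.eye(3)-np.outer(d,d);A+=P;b+=P@t
    x=np.linalg.solve(A,b); return x,[np.linalg.norm((np.eye(3)-np.outer(d,d))@(x-t)) for t,d in rays]
E
python3 - <<'E'
from h import *
s=ctrl.state();print({k:np.round(v,3) for k,v in s.items()})
for n in ["side","top","wrist"]:
    s=ctrl.state();p=eyes.read_camera(n);cv2.imwrite(f"pics/{n}0.png",p["frame"])
    print(n,{k:v for k,v in p.items() if k!="frame"})
    c=cam(p,s)
    for q in ["iron","lid","hinge","handle","collar_grip","waffle","plate","mug","yogurt","spoon"]:
        for d in spotter.pinpoint(p,q)[:2]:
            print(n,q,np.round(d["xy"],1),round(d["score"],2),np.round(atz(c,d["xy"],0),3))
E
```

```text
total 12
drwxr-xr-x  3 agent agent 4096 Dec  6 10:44 .
drwxr-xr-x 23 root  root  4096 Dec  6 10:44 ..
drwxr-xr-x  2 agent agent 4096 Dec  6 10:44 pics
{'time': np.float64(0.0), 'joint_pos': array([-1.208,  0.435,  0.025,  1.574, -0.012,  1.134, -0.075]), 'qd': array([ 0.002, -0.001,  0.001,  0.002, -0.   ,  0.   ,  0.001]), 'effort': array([-0.0000e+00, -6.6786e+01,  9.8400e-01, -3.1445e+01, -6.1000e-02,
        4.3000e-02,  0.0000e+00]), 'eef_pos': array([0.281, 0.558, 0.251]), 'tool_rot': array([-7.250e-01, -3.057e+00,  2.000e-03]), 'force': array([-0.041,  0.289,  0.014]), 'moment': array([-0.019, -0.053, -0.034]), 'grip_width': np.float64(0.092)}
side {'fov_y': 56.86792744914013, 'cx': 315.41896121722783, 'cy': 204.05540240225943, 'xyz': array([ 0.15910509, -0.83666141,  0.51938633]), 'orientation': array([-1.98432664,  0.454084  , -0.29901477]), 'shot': 1}
side iron [346.7 243.1] 0.91 [ 0.607 -0.126  0.   ]Traceback (most recent call last):
  File "<stdin>", line 8, in <module>
ValueError: it knows: collar_grip, handle, hinge, iron, mug, plate, spoon, waffle, yogurt
```

Run:
```python
from h import *
for n in ["side","top","wrist"]:
    s=ctrl.state();p=eyes.read_camera(n);cv2.imwrite(f"pics/{n}0.png",p["frame"])
    c=cam(p,s)
    if n!="side": print(n,{k:v for k,v in p.items() if k!="frame"})
    for q in ["iron","hinge","handle","collar_grip","waffle","plate"]+(["mug","yogurt","spoon"] if n=="top" else []):
        z={"hinge":.036,"handle":.048,"collar_grip":.076}.get(q,0)
        for d in spotter.pinpoint(p,q)[:2]:
            print(n,q,np.round(d["xy"],1),round(d["score"],2),np.round(atz(c,d["xy"],z),3))
print(ctrl.state()["time"])
```

```text
side iron [345.3 242.5] 0.81 [ 0.605 -0.122  0.   ]
side hinge [378.1 236.7] 0.85 [ 0.664 -0.183  0.036]
side handle [299.1 210.8] 0.95 [0.531 0.013 0.048]
side collar_grip [328.4 208.2] 0.86 [ 0.586 -0.057  0.076]
side collar_grip [347.8 238.7] 0.24 [ 0.553 -0.215  0.076]
side waffle [345.  237.8] 0.37 [ 0.616 -0.101  0.   ]
side plate [236.4 195.7] 0.83 [0.423 0.291 0.   ]
top {'fov_y': 53.7547373993222, 'cx': 315.7196489065402, 'cy': 196.99489559535675, 'xyz': array([ 0.34572463, -0.01278507,  1.30322423]), 'orientation': array([-2.10394165,  2.1254885 , -0.20903785]), 'shot': 3}
top iron [350.4 195.6] 0.87 [ 0.614 -0.127  0.   ]
top hinge [368.7 176. ] 0.76 [ 0.672 -0.186  0.036]
top handle [325.2 223.1] 0.81 [ 0.515 -0.04   0.048]
top plate [226.8 253. ] 0.88 [0.426 0.283 0.   ]
top mug [247.7 183.3] 0.62 [0.66  0.221 0.   ]
top yogurt [231.9 155.8] 0.92 [0.758 0.277 0.   ]
top spoon [410.3 163.5] 0.76 [ 0.724 -0.335  0.   ]
wrist {'fov_y': 60.66089937999925, 'cx': 315.72767843042885, 'cy': 200.6911392193698, 'tool_from_camera': array([[ 8.01970766e-04, -9.50512406e-01, -3.10685570e-01,
         8.46892426e-02],
       [ 9.99999386e-01,  9.99790247e-04, -4.77469096e-04,
         8.27194129e-04],
       [ 7.64460702e-04, -3.10684996e-01,  9.50512624e-01,
        -1.34882314e-01],
       [ 0.00000000e+00,  0.00000000e+00,  0.00000000e+00,
         1.00000000e+00]]), 'shot': 4}
wrist plate [185.4 348.2] 0.77 [ 0.43   0.282 -0.   ]
1.3
```

View pics/side0.png

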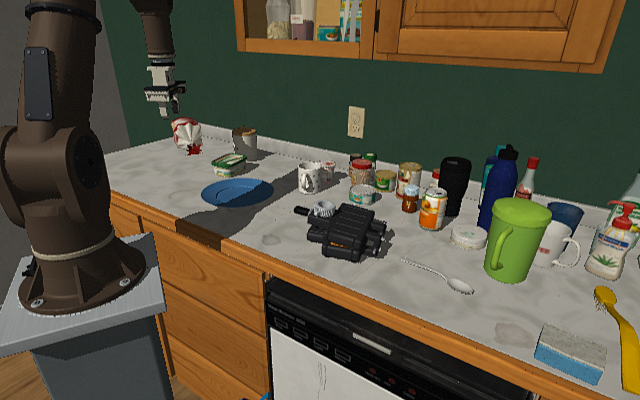

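View pics/top0.png

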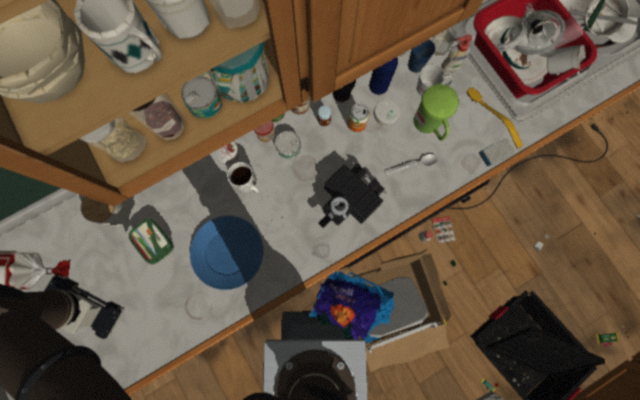

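View pics/wrist0.png

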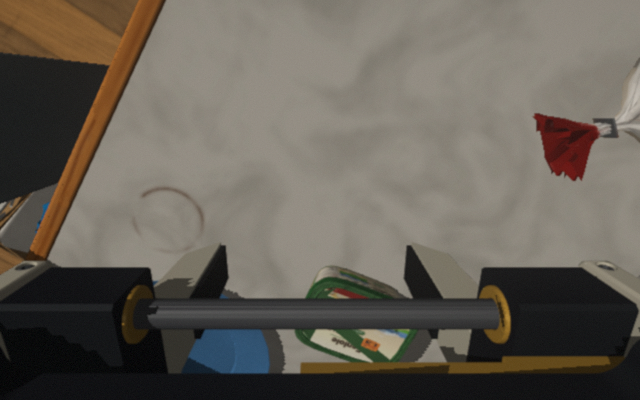

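The side picture shows the shut iron around (345,235), with handle and collar towards the upper left at (300,211) and (322,208). The plate is at (237,193). The top view agrees. I'll move the wrist camera above the handle.

Emit:
play_rows([
  [0,0,0,7.5],
  [0,0,0,7.5],
  [0,0,0,7.5],
  [-3.75,-1.3,-0.2,0],
  [-3.75,-1.3,-0.2,0],
  [-3.75,-1.3,-0.2,0],
  [-3.75,-1.3,-0.2,0],
  [-3.75,-1.3,-0.2,0],
  [-3.75,-1.3,-0.2,0],
  [-3.75,-1.3,-0.2,0],
  [-3.75,-1.3,-0.2,0],
  [-3.75,-1.3,-0.2,0],
  [-3.75,-1.3,-0.2,0],
  [-3.75,-1.3,-0.2,0],
  [-3.75,-1.3,-0.2,0],
  [-3.75,-1.3,-0.2,0],
  [-3.75,-1.3,-0.2,0],
  [-3.75,-1.3,-0.2,0],
  [-3.75,-1.3,-0.2,0],
])

```text
time: 3.2
eef_pos: [0.5158, -0.0332, 0.2841]
tool_rot: [1.307, 2.856, 0.001]
force: [0.9, 0.5, -0.4]
grip_width: 0.0919
```

Run:
```python
from h import *
s=ctrl.state();print({k:np.round(v,3) for k,v in s.items()})
for n in ["wrist","top","side"]:
    s=ctrl.state();p=eyes.read_camera(n);cv2.imwrite(f"pics/{n}1.png",p["frame"])
    c=cam(p,s)
    for q in ["iron","hinge","handle","collar_grip"]:
        z={"hinge":.036,"handle":.048,"collar_grip":.076}.get(q,0)
        for d in spotter.pinpoint(p,q)[:2]:
            print(n,q,np.round(d["xy"],1),round(d["score"],2),np.round(atz(c,d["xy"],z),4))
print(ctrl.state()["time"])
```

```text
{'time': np.float64(3.2), 'joint_pos': array([-0.406,  0.234,  0.456,  1.815, -0.114,  1.118,  0.801]), 'qd': array([ 0.641,  0.288,  0.234, -0.369, -0.182,  0.133,  0.91 ]), 'effort': array([-4.0550e+00, -4.9919e+01,  3.8500e+00, -2.8849e+01,  5.5600e-01,
       -6.0000e-03, -1.8870e+00]), 'eef_pos': array([ 0.516, -0.033,  0.284]), 'tool_rot': array([1.307e+00, 2.856e+00, 1.000e-03]), 'force': array([ 0.852,  0.459, -0.37 ]), 'moment': array([ 0.022, -0.053, -0.014]), 'grip_width': np.float64(0.092)}
wrist iron [325.9 255.7] 0.92 [ 0.6126 -0.1226  0.    ]
wrist hinge [329.3 326. ] 0.9 [ 0.6721 -0.1849  0.036 ]
wrist handle [315.5 180.8] 0.81 [ 0.5247 -0.0426  0.048 ]
wrist collar_grip [316.5 240.2] 0.6 [ 0.5647 -0.0872  0.076 ]
top iron [351.2 194.8] 0.73 [ 0.6164 -0.1298  0.    ]
top hinge [367.9 175.8] 0.55 [ 0.6726 -0.1836  0.036 ]
top collar_grip [244.3 185.1] 0.74 [0.6359 0.2176 0.076 ]
side iron [346.6 245.6] 0.84 [ 0.6001 -0.1367  0.    ]
side hinge [381.6 238. ] 0.85 [ 0.668  -0.1921  0.036 ]
side handle [302.6 208.4] 0.93 [0.5461 0.0227 0.048 ]
side collar_grip [328.2 205.3] 0.71 [ 0.5943 -0.0406  0.076 ]
3.95
```

View pics/wrist1.png

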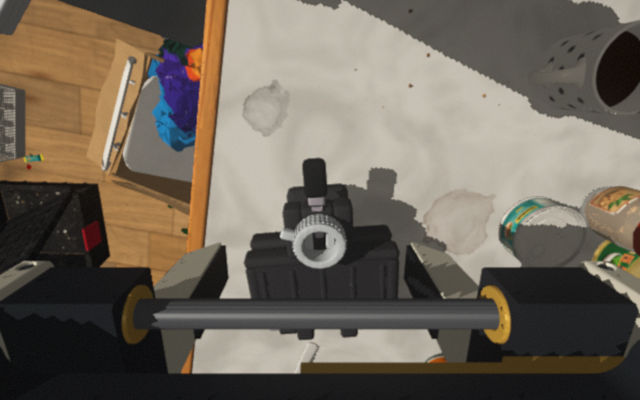

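The wrist picture shows the handle at (315,180), the collar at (320,242) with its tab to the left at (288,236), and the lid below. The arm was still settling, so I'm measuring again.

```bash
python3 - <<'E'
from h import *
s=ctrl.state();p=eyes.read_camera("wrist");cv2.imwrite("pics/wrist2.png",p["frame"])
c=cam(p,s)
print(np.round(s["eef_pos"],4),np.round(s["qd"],3))
Rt=R.from_rotvec(s["tool_rot"]).as_matrix();print("yaw y",np.degrees(np.arctan2(Rt[1,1],Rt[0,1])))
P={}
for q in ["iron","hinge","handle","collar_grip"]:
    z={"hinge":.036,"handle":.048,"collar_grip":.076}.get(q,0)
    d=spotter.pinpoint(p,q)[0]; P[q]=atz(c,d["xy"],z)
    print(q,np.round(d["xy"],1),round(d["score"],2),np.round(P[q],4))
# fit yaw and origin
from scipy.optimize import least_squares
L={"iron":0,"hinge":.082,"handle":-.130,"collar_grip":-.072}
def f(v): 
    return np.concatenate([P[q][:2]-(v[:2]+L[q]*np.array([np.cos(v[2]),np.sin(v[2])])) for q in L])
r=least_squares(f,[.61,-.125,-.83]);print(r.x,np.degrees(r.x[2]),np.round(r.fun.reshape(4,2)*1000,1))
E
python3 -c "
import cv2
i=cv2.imread('pics/wrist2.png')[140:300,220:430];cv2.imwrite('pics/w2c.png',cv2.resize(i,None,fx=3.6,fy=3.6,interpolation=2))"
```

```text
[ 0.5154 -0.0314  0.2838] [ 0.004  0.003  0.001 -0.001 -0.001 -0.    -0.   ]
yaw y 40.83542440194478
iron [321.8 261.2] 0.59 [ 0.6131 -0.1307  0.    ]
hinge [331.  325.9] 0.96 [ 0.6729 -0.1813  0.036 ]
handle [315.8 183. ] 0.63 [ 0.5259 -0.0426  0.048 ]
collar_grip [316.5 241.9] 0.77 [ 0.5654 -0.0869  0.076 ]
[ 0.61622497 -0.13086157 -0.75269095] -43.126014729541225 [[-3.1  0.2]
 [-3.1  5.6]
 [ 4.6 -0.6]
 [ 1.7 -5.3]]
```

View pics/w2c.png

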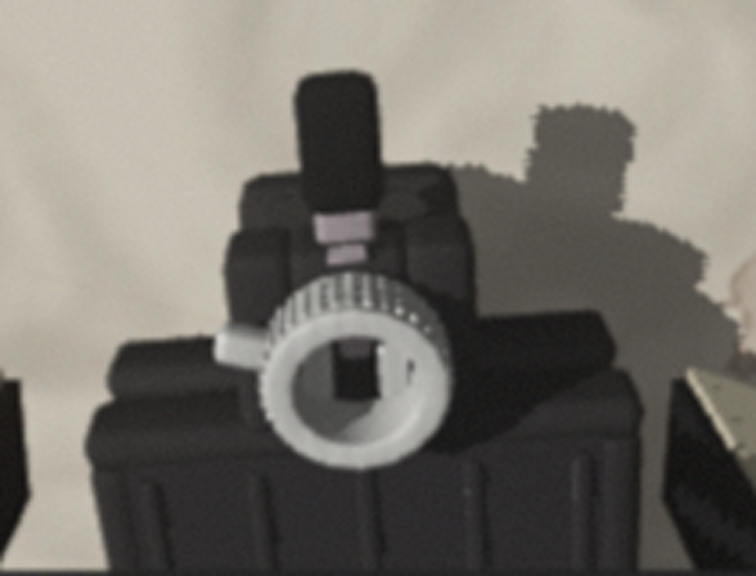

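Run:
```python
from h import *
s=ctrl.state();p=eyes.read_camera("wrist");c=cam(p,s)
g=lambda u,v:(220+u/3.6,140+v/3.6)
def pr(n,u,v,z): print(n,np.round(atz(c,g(u,v),z),4))
pr("collar",356,389,.086)
pr("colL",260,389,.086);pr("colR",453,389,.086)
pr("hfront",337,73,.0565);pr("hrear",343,208,.0565);pr("hL",299,150,.0565);pr("hR",380,150,.0565)
pr("lidL",100,463,.060);pr("lidR",637,440,.060)
for x in ([.613,-.1307],):
  for yaw in (-43,-46,-49): print(yaw)
s3=ctrl.state()
for n in ["side"]:
    p=eyes.read_camera(n); cv2.imwrite("pics/side2.png",cv2.resize(p["frame"][180:280,270:410],None,fx=5,fy=5,interpolation=2))
```

```text
collar [ 0.569  -0.0875  0.086 ]
colL [ 0.5473 -0.1062  0.086 ]
colR [ 0.5908 -0.0686  0.086 ]
hfront [ 0.5062 -0.0236  0.0565]
hrear [ 0.5351 -0.0543  0.0565]
hL [ 0.5129 -0.0491  0.0565]
hR [ 0.5315 -0.033   0.0565]
lidL [ 0.5315 -0.172   0.06  ]
lidR [ 0.6587 -0.0508  0.06  ]
-43
-46
-49
```

View pics/side2.png

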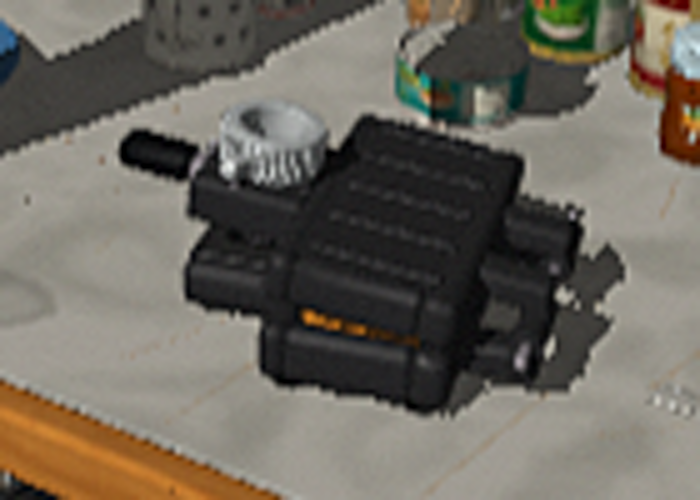

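Run:
```python
from h import *
P={"w":[],"s":[],"t":[]}
cams={}
for k,n in (("w","wrist"),("s","side"),("t","top")):
    s=ctrl.state();p=eyes.read_camera(n);c=cam(p,s);cams[k]=c
    P[k]={q:spotter.pinpoint(p,q) for q in ["iron","hinge","handle","collar_grip"]}
for q in ["iron","hinge","handle","collar_grip"]:
    for ks in ("ws","wst"):
        try: 
            r=[ray(cams[k],P[k][q][0]["xy"]) for k in ks]; x,e=tri(r); print(q,ks,np.round(x,4),np.round(e,4),[round(P[k][q][0]["score"],2) for k in ks])
        except Exception as ex: print(q,ks,ex)
# manual: wrist handle front/rear, side crop handle ends, collar top
g=lambda u,v:(220+u/3.6,140+v/3.6)
h=lambda u,v:(270+u/5,180+v/5)
print("handle mid",tri([ray(cams["w"],g(339,141)),ray(cams["s"],h(158,153))]))
print("handle front",tri([ray(cams["w"],g(337,73)),ray(cams["s"],h(122,143))]))
print("collar top",tri([ray(cams["w"],g(356,389)),ray(cams["s"],h(270,122))]))
print("time",ctrl.state()["time"])
```

```text
iron ws [ 0.6124 -0.13   -0.0015] [0.0012 0.0012] [0.61, 0.56]
iron wst [ 0.6137 -0.1304 -0.0017] [0.0002 0.0025 0.0024] [0.61, 0.56, 0.66]
hinge ws [ 0.6689 -0.1877  0.0319] [0.0005 0.0005] [0.8, 0.56]
hinge wst [ 0.6713 -0.188   0.0315] [0.0015 0.0025 0.0037] [0.8, 0.56, 0.69]
handle ws [ 0.5148 -0.036   0.077 ] [0.0042 0.0042] [0.85, 0.91]
handle wst list index out of range
collar_grip ws [ 0.5638 -0.0792  0.0946] [0.0012 0.0012] [0.73, 0.69]
collar_grip wst list index out of range
handle mid (array([ 0.51717641, -0.03547916,  0.07398939]), [np.float64(0.00021519216612045388), np.float64(0.00021519216612037132)])
handle front (array([ 0.5032031 , -0.02036146,  0.07608855]), [np.float64(0.0005238587849612184), np.float64(0.000523858784961129)])
collar top (array([ 0.5616468 , -0.08048885,  0.10372099]), [np.float64(0.0015094893660537996), np.float64(0.0015094893660536918)])
time 5.05
```

Triangulating the wrist and side views puts the handle at z≈74 mm and the collar at ≈95 mm, so the lid is already ajar by about 0.12 rad. The iron's origin is about (0.611,-0.128) with yaw about -45°. I'll go down onto the handle.

Emit:
play_rows([
  [0,-0.15,3.5,-3.9],
  [0,0,4.0,0],
  [0,0,4.0,0],
  [0,0,4.0,0],
  [0,0,3.0,0],
  [0,0,1.9,0],
  [0,0,0,0],
  [0,0,0,0],
], hand=5)

```text
time: 5.85
eef_pos: [0.5144, -0.0328, 0.0801]
tool_rot: [-1.21, -2.899, 0.0]
force: [0.3, -0.9, 0.2]
grip_width: 0.0498
```

Run:
```python
from h import *
s=ctrl.state();p=eyes.read_camera("wrist");cv2.imwrite("pics/wrist3.png",p["frame"])
print(np.round(s["eef_pos"],4),s["force"],s["grip_width"])
p=eyes.read_camera("side"); cv2.imwrite("pics/side3.png",cv2.resize(p["frame"][150:280,250:410],None,fx=4,fy=4,interpolation=2))
```

```text
[ 0.5144 -0.0328  0.0801] [ 0.26814485 -0.91960943  0.15816453] 0.04984429215670883
```

View pics/wrist3.png

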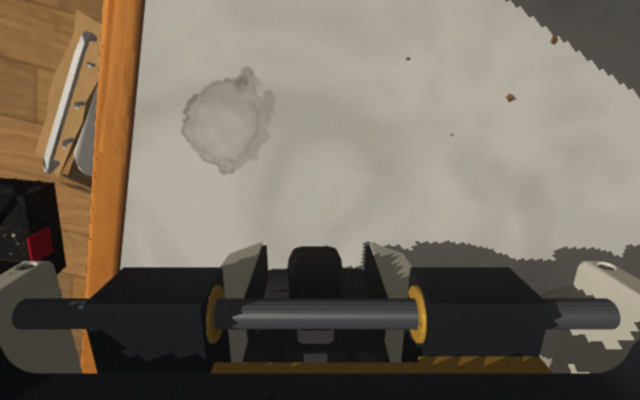

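View pics/side3.png

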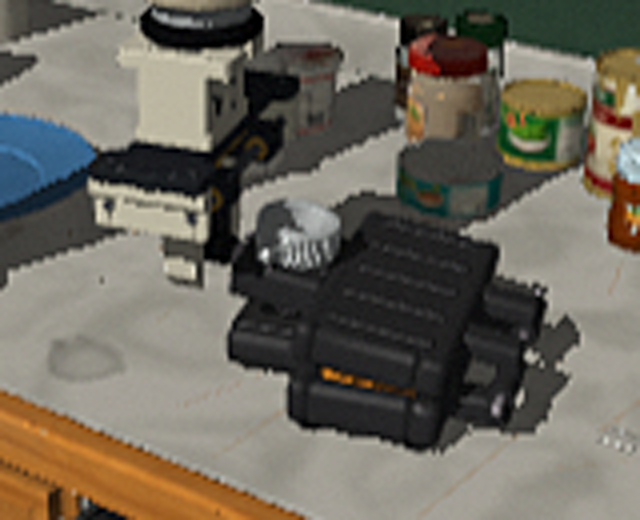

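The handle (288–342, 250–290) is centred between the fingers. I'll grip it and work out the opening arc.

Emit:
play_rows([
  [0,0,0,0],
  [0,0,0,0],
  [0,0,0,0],
  [0,0,0,0],
  [0,0,0,0],
], hand=1.5, force=25)

```text
time: 6.45
eef_pos: [0.514, -0.0329, 0.0798]
tool_rot: [-1.209, -2.899, 0.001]
force: [-1.1, -1.6, 1.0]
grip_width: 0.0237
```

```bash
cat > arc.py <<'E'
import numpy as np
def arc(t0,t1,n,r=218,h=12):
    t=np.linspace(t0,t1,n+1); X=-r*np.cos(t)+h*np.sin(t); Z=r*np.sin(t)+h*np.cos(t)
    # rounded cumulative
    x=np.round(-(X-X[0])/10,1); z=np.round(-(Z-Z[0])/10,1)
    return [[round(a,1),0,round(b,1),0] for a,b in zip(np.diff(x),np.diff(z))]
E
python3 -c "
from arc import *
a=arc(.12,1.0,13);print(a);print(arc(1.0,1.75,12))"
```

```text
[[np.float64(-0.3), 0, np.float64(-1.4), 0], [np.float64(-0.4), 0, np.float64(-1.5), 0], [np.float64(-0.5), 0, np.float64(-1.4), 0], [np.float64(-0.6), 0, np.float64(-1.3), 0], [np.float64(-0.7), 0, np.float64(-1.3), 0], [np.float64(-0.8), 0, np.float64(-1.3), 0], [np.float64(-0.8), 0, np.float64(-1.2), 0], [np.float64(-0.9), 0, np.float64(-1.1), 0], [np.float64(-1.0), 0, np.float64(-1.1), 0], [np.float64(-1.1), 0, np.float64(-1.0), 0], [np.float64(-1.2), 0, np.float64(-1.0), 0], [np.float64(-1.2), 0, np.float64(-0.8), 0], [np.float64(-1.2), 0, np.float64(-0.8), 0]]
[[np.float64(-1.2), 0, np.float64(-0.6), 0], [np.float64(-1.3), 0, np.float64(-0.6), 0], [np.float64(-1.2), 0, np.float64(-0.5), 0], [np.float64(-1.3), 0, np.float64(-0.4), 0], [np.float64(-1.4), 0, np.float64(-0.3), 0], [np.float64(-1.3), 0, np.float64(-0.2), 0], [np.float64(-1.4), 0, np.float64(-0.2), 0], [np.float64(-1.3), 0, np.float64(0.0), 0], [np.float64(-1.4), 0, np.float64(0.0), 0], [np.float64(-1.3), 0, np.float64(0.1), 0], [np.float64(-1.4), 0, np.float64(0.2), 0], [np.float64(-1.3), 0, np.float64(0.3), 0]]
```

Emit:
play_rows([
  [-0.3,0,-1.4,0],
  [-0.4,0,-1.5,0],
  [-0.5,0,-1.4,0],
  [-0.6,0,-1.3,0],
])

```text
time: 6.85
eef_pos: [0.5264, -0.0454, 0.1357]
tool_rot: [-1.209, -2.898, 0.001]
force: [1.7, -0.2, -8.0]
grip_width: 0.0238
```

Emit:
play_rows([
  [-0.7,0,-1.3,0],
  [-0.8,0,-1.3,0],
  [-0.8,0,-1.2,0],
  [-0.9,0,-1.1,0],
  [-1.0,0,-1.1,0],
  [-1.1,0,-1.0,0],
  [-1.2,0,-1.0,0],
  [-1.2,0,-0.8,0],
  [-1.2,0,-0.8,0],
])

```text
time: 7.75
eef_pos: [0.5886, -0.1074, 0.231]
tool_rot: [-1.206, -2.896, -0.001]
force: [0.3, 2.4, -8.1]
grip_width: 0.0237
```

Run:
```python
from h import *
s=ctrl.state()
print(np.round(s["eef_pos"],4),s["force"],s["moment"],s["grip_width"])
p=eyes.read_camera("side"); cv2.imwrite("pics/side4.png",cv2.resize(p["frame"][130:280,250:410],None,fx=4,fy=4,interpolation=2))
```

```text
[ 0.5886 -0.1074  0.231 ] [ 0.34164635  2.42159095 -8.06210931] [ 0.71374023 -0.03974419  0.16202407] 0.023722075359920578
```

View pics/side4.png

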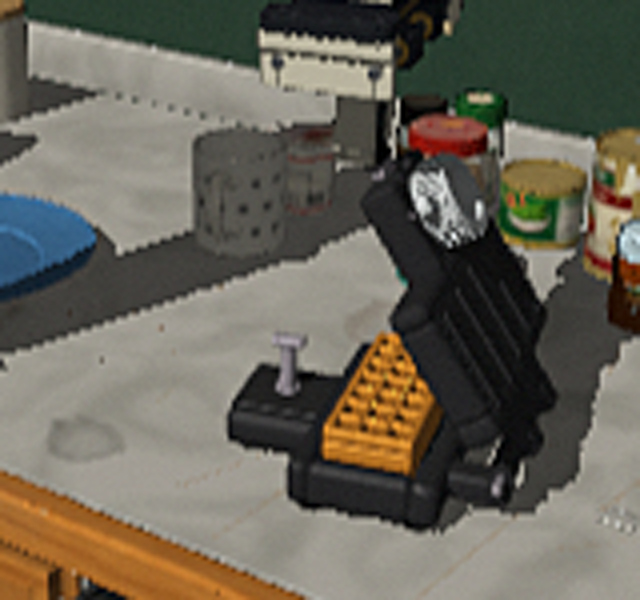

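The lid is swinging well and the waffle stays in its mould. I'll carry on to the stop.

Emit:
play_rows([
  [-1.2,0,-0.6,0],
  [-1.3,0,-0.6,0],
  [-1.2,0,-0.5,0],
  [-1.3,0,-0.4,0],
  [-1.4,0,-0.3,0],
  [-1.3,0,-0.2,0],
  [-1.4,0,-0.2,0],
  [-1.3,0,0,0],
  [-1.4,0,0,0],
])

```text
time: 8.7
eef_pos: [0.6728, -0.1914, 0.2601]
tool_rot: [-1.208, -2.899, -0.003]
force: [-2.1, 4.2, 3.2]
grip_width: 0.0239
```

Emit:
play_rows([
  [-1.3,0,0.1,0],
  [-1.3,0,0.2,0],
  [-1.0,0,0.2,0],
  [-0.5,0,0.1,0],
  [0,0,0,0],
])

```text
time: 9.2
eef_pos: [0.7029, -0.2215, 0.2543]
tool_rot: [1.208, 2.897, 0.002]
force: [4.5, 0.9, 3.5]
grip_width: 0.0236
```

Emit:
play_rows([
  [-0.4,0,0.1,0],
  [-0.4,0,0.1,0],
  [0,0,0,0],
])

```text
time: 9.5
eef_pos: [0.7082, -0.2267, 0.2525]
tool_rot: [1.208, 2.898, 0.002]
force: [3.7, 1.2, 5.2]
grip_width: 0.0239
```

Run:
```python
from h import *
s=ctrl.state()
print(np.round(s["eef_pos"],4),s["force"],s["moment"],s["grip_width"])
p=eyes.read_camera("side"); cv2.imwrite("pics/side5.png",cv2.resize(p["frame"][130:280,250:410],None,fx=4,fy=4,interpolation=2))
```

```text
[ 0.7082 -0.2267  0.2525] [3.67695191 1.15949921 5.24946746] [ 0.4213632  -0.25296093  0.01813027] 0.023893375805745996
```

View pics/side5.png

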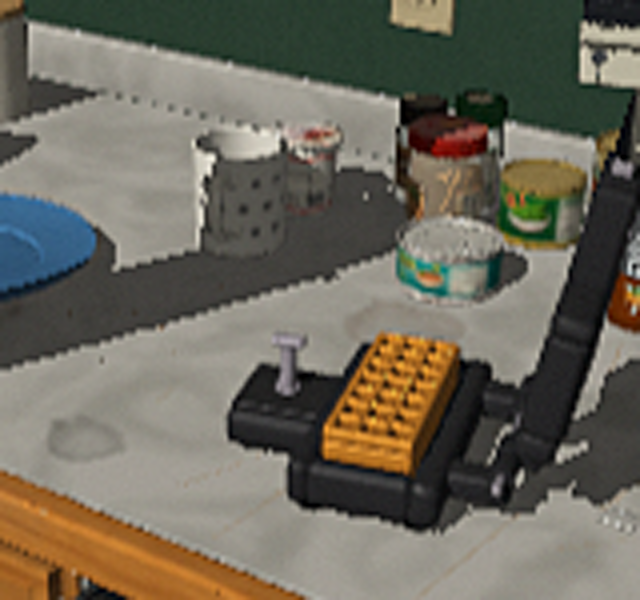

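Emit:
play_rows([
  [-0.5,0,0.1,0],
  [-0.5,0,0.1,0],
  [0,0,0,0],
])

```text
time: 9.85
eef_pos: [0.7119, -0.2304, 0.2504]
tool_rot: [-1.203, -2.893, -0.007]
force: [-16.3, 14.1, 17.2]
grip_width: 0.0239
```

The force rose to about 20 N against the stop, so the lid is fully open. I'll release, back off, and turn above the waffle.

Emit:
play_rows([
  [0.2,0,0,0],
  [0,0,0,0],
  [0,0,0,0],
  [0,0,-1.0,0],
  [0,0,-2.0,0],
  [0,0,-3.0,0],
  [0,0,-1.5,0],
], hand=5)

```text
time: 10.55
eef_pos: [0.7132, -0.2339, 0.3281]
tool_rot: [1.209, 2.896, -0.0]
force: [0.3, 0.4, -0.6]
grip_width: 0.0502
```

Emit:
play_rows([
  [3.0,0,0,0],
  [4.0,0,0,0],
  [4.0,0,0,0],
  [3.4,0,0,0],
  [0,0,0,8.2],
  [0,0,0,8.2],
  [0,0,1,8.2],
  [0,0,1,8.2],
  [0,0,1.5,8.2],
  [0,0,1.5,8.2],
  [0,0,1.5,8.2],
  [0,0,1.5,8.2],
  [0,0,1.5,8.2],
  [0,0,1,8.2],
  [0,0,1,8.0],
  [0,0,0,0],
  [0,0,0,0],
], hand=7.6)

```text
time: 12.25
eef_pos: [0.6117, -0.1309, 0.2103]
tool_rot: [2.903, 1.201, 0.0]
force: [-0.1, 0.7, -0.1]
grip_width: 0.0758
```

Run:
```python
from h import *
s=ctrl.state();p=eyes.read_camera("wrist");cv2.imwrite("pics/wrist6.png",p["frame"]);c=cam(p,s)
print(s["time"],np.round(s["eef_pos"],4),s["force"],s["joint_pos"],np.abs(s["qd"]).max())
Rt=R.from_rotvec(s["tool_rot"]).as_matrix();print("yaw y",np.degrees(np.arctan2(Rt[1,1],Rt[0,1])))
for d in spotter.pinpoint(p,"waffle")[:2]: print("w",d["xy"],d["score"],atz(c,d["xy"],.021))
for d in spotter.boxes_of(p,"waffle")[:2]: print("w",d["box"],d["score"],atz(c,d["box"][:2],.053))
s=ctrl.state();p=eyes.read_camera("side");cv2.imwrite("pics/side6.png",cv2.resize(p["frame"][130:280,250:410],None,fx=4,fy=4,interpolation=2));c=cam(p)
for d in spotter.pinpoint(p,"waffle")[:2]: print("s",d["xy"],d["score"],atz(c,d["xy"],.021))
```

```text
12.25 [ 0.6117 -0.1309  0.2103] [-0.08492779  0.65677868 -0.0508577 ] [-0.38996324  0.56401648  0.79968028  1.66907232 -0.44432877  1.09943402
 -0.24784296] 0.012899781873821084
yaw y -45.05755667558364
w [307.0, 180.0] 0.87 [ 0.6060371  -0.12446814  0.021     ]
w [307.4, 181.8, 71.4, 158.4] 0.84 [ 0.61162558 -0.12051743  0.053     ]
s [346.5, 238.4] 0.96 [ 0.59971557 -0.13482912  0.021     ]
```

View pics/wrist6.png

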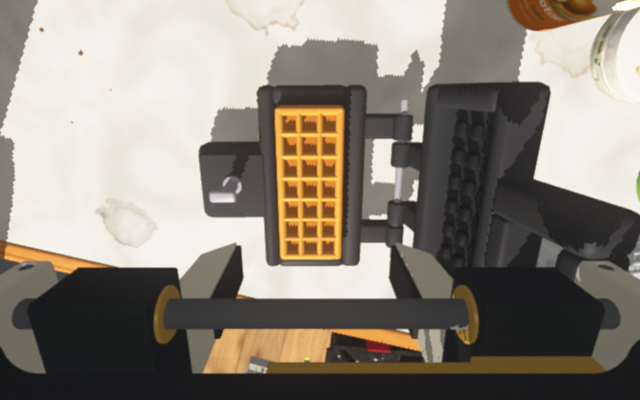

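View pics/side6.png

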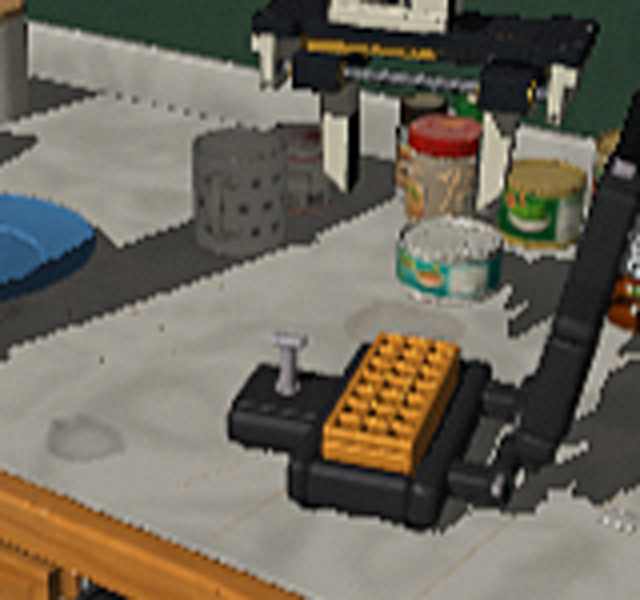

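The waffle shows at (276–345, 105–262) with the lid open beside it. I'll segment it to get its exact pose.

Run:
```python
from h import *
s=ctrl.state();p=eyes.read_camera("wrist");c=cam(p,s)
f=p["frame"];hsv=cv2.cvtColor(f,cv2.COLOR_BGR2HSV)
m=cv2.inRange(hsv,(8,100,60),(28,255,255)); m[:95]=0;m[270:]=0;m[:,:265]=0;m[:,360:]=0
m=cv2.morphologyEx(m,cv2.MORPH_CLOSE,np.ones((9,9)))
cn=max(cv2.findContours(m,0,1)[0],key=cv2.contourArea)[:,0].astype(float)
print(cn.min(0),cn.max(0))
P=np.array([atz(c,u,.053)[:2] for u in cn])
r=cv2.minAreaRect((P*1000).astype(np.float32));print(r)
tcp=np.array(s["eef_pos"]);Rt=R.from_rotvec(s["tool_rot"]).as_matrix()
d=np.array([r[0][0]/1000,r[0][1]/1000,.053])-tcp;print("tool shift mm",Rt.T@d*1000)
```

```text
[273. 104.] [344. 259.]
((609.7113647460938, -125.51545715332031), (142.39707946777344, 60.1395149230957), 45.09443283081055)
tool shift mm [  2.35965443  -5.29386159 157.40239858]
```

Emit:
play_rows([
  [0.2,-0.5,2.0,0],
  [0,0,3.0,0],
  [0,0,3.0,0],
  [0,0,2.5,0],
  [0,0,1.5,0],
  [0,0,0,0],
  [0,0,0,0],
], hand=7.0)

```text
time: 13.25
eef_pos: [0.6097, -0.1261, 0.0905]
tool_rot: [2.905, 1.195, 0.001]
force: [-0.3, -0.8, 0.9]
grip_width: 0.0701
```

Run:
```python
from h import *
s=ctrl.state();p=eyes.read_camera("wrist");cv2.imwrite("pics/wrist7.png",p["frame"]);c=cam(p,s)
print(s["time"],np.round(s["eef_pos"],4),s["force"],s["grip_width"])
p=eyes.read_camera("side");cv2.imwrite("pics/side7.png",cv2.resize(p["frame"][160:260,290:410],None,fx=6,fy=6,interpolation=2))
```

```text
13.25 [ 0.6097 -0.1261  0.0905] [-0.33493221 -0.77616019  0.8867798 ] 0.0701011370007811
```

View pics/wrist7.png

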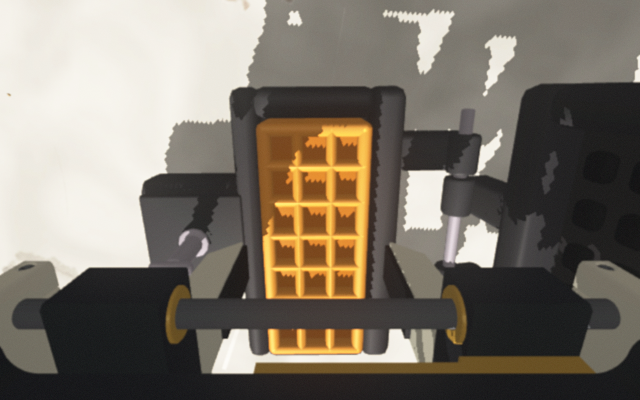

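View pics/side7.png

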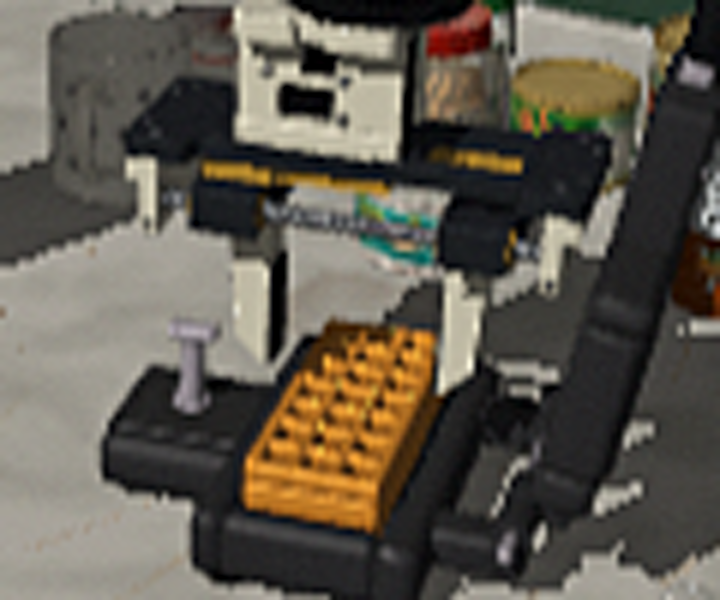

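Fingers at about 248 and 388 px straddle the waffle (256–372), clear of the stud. I'll descend and grip.

Emit:
play_rows([
  [0,0,1.3,0],
  [0,0,1.3,0],
  [0,0,0,0],
])

```text
time: 13.65
eef_pos: [0.6088, -0.1255, 0.0621]
tool_rot: [-2.905, -1.195, 0.002]
force: [0.7, -0.5, 0.4]
grip_width: 0.0701
```

Emit:
play_rows([
  [0,0,0,0],
  [0,0,0,0],
  [0,0,0,0],
  [0,0,0,0],
], hand=4.5, force=25)

```text
time: 14.05
eef_pos: [0.6092, -0.1257, 0.0638]
tool_rot: [-2.905, -1.195, 0.0]
force: [-0.9, -0.9, -1.0]
grip_width: 0.0576
```

Emit:
play_rows([
  [0,0,-0.5,0],
  [0,0,-0.5,0],
  [0,0,-0.7,0],
  [0,0,-1,0],
  [0,0,-1,0],
  [0,0,-1.3,0],
  [0,0,0,0],
])

```text
time: 14.75
eef_pos: [0.6104, -0.1262, 0.116]
tool_rot: [2.904, 1.194, 0.005]
force: [1.0, -1.0, -1.9]
grip_width: 0.0578
```

Run:
```python
from h import *
s=ctrl.state()
print(s["time"],np.round(s["eef_pos"],4),s["force"],s["moment"],s["grip_width"])
p=eyes.read_camera("side");cv2.imwrite("pics/side8.png",cv2.resize(p["frame"][130:260,200:410],None,fx=3.5,fy=3.5,interpolation=2));c=cam(p)
print("plate",[ (atz(c,d["xy"],0).round(4),d["score"]) for d in spotter.pinpoint(p,"plate")[:1]])
```

```text
14.75 [ 0.6104 -0.1262  0.116 ] [ 1.03288435 -1.02698446 -1.85453702] [-0.07528422  0.10529858  0.028404  ] 0.05781220141654346
plate [(array([0.4238, 0.2826, 0.    ]), 0.79)]
```

View pics/side8.png

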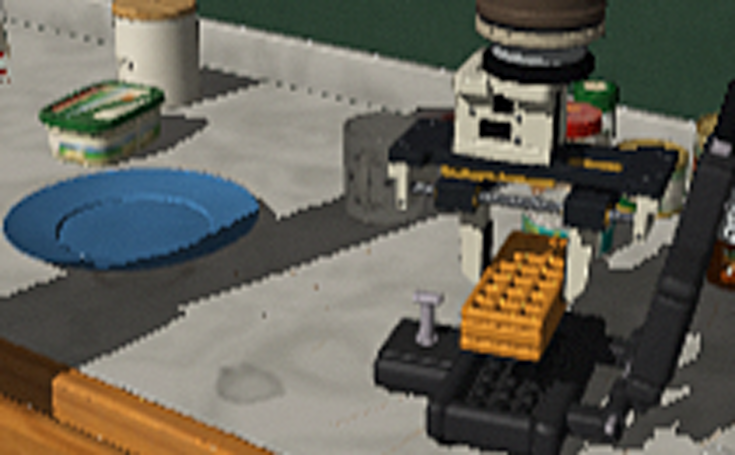

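The waffle is out and hangs level in the gripper. I'll fit the plate centre from the earlier top picture.

Run:
```python
from h import *
f=cv2.imread("pics/top0.png")
p=dict(frame=f,fov_y=53.7547373993222,cx=315.7196489065402,cy=196.99489559535675,xyz=[0.34572463,-0.01278507,1.30322423],orientation=[-2.10394165,2.1254885,-0.20903785])
c=cam(p)
hsv=cv2.cvtColor(f,cv2.COLOR_BGR2HSV);m=cv2.inRange(hsv,(100,90,20),(125,255,255));m[:, :170]=0;m[:,290:]=0;m[:200]=0;m[300:]=0
cn=max(cv2.findContours(m,0,1)[0],key=cv2.contourArea)[:,0].astype(float)
P=np.array([atz(c,u,.02)[:2] for u in cn]);hull=(P*1000).astype(np.float32)
print(cv2.minEnclosingCircle(hull),cv2.fitEllipse(hull),len(cn))
```

```text
((430.5868835449219, 281.13372802734375), 117.98963928222656) ((429.4747009277344, 281.27655029296875), (228.78451538085938, 232.62001037597656), 154.524169921875) 205
```

Emit:
play_rows([
  [0,0,-1.5,0],
  [0,0,-2.5,0],
  [0,0,-2.5,0],
  [0,0,-1.5,0],
])

```text
time: 15.25
eef_pos: [0.6097, -0.1263, 0.196]
tool_rot: [2.905, 1.194, 0.002]
force: [-0.3, -0.5, -1.4]
grip_width: 0.0582
```

Emit:
play_rows([
  [0.5,-1.3,0,0],
  [1,-2.6,0,0],
  [1,-2.6,0,0],
  [1,-2.6,0,0],
  [1,-2.6,0,0],
  [1,-2.6,0,0],
  [1,-2.6,0,0],
  [1,-2.6,0,0],
  [1,-2.6,0,0],
  [1,-2.6,0,0],
  [1,-2.6,0,0],
  [1,-2.6,0,0],
  [1,-2.6,0,0],
  [1,-2.6,0,0],
  [1,-2.6,0,0],
  [1,-2.6,0,0],
  [0.5,-1.3,0,0],
  [0,0,0,0],
  [0,0,0,0],
])

```text
time: 17.15
eef_pos: [0.4301, 0.2816, 0.1934]
tool_rot: [2.905, 1.195, -0.001]
force: [0.7, 0.1, -1.0]
grip_width: 0.058
```

Run:
```python
from h import *
s=ctrl.state();p=eyes.read_camera("wrist");cv2.imwrite("pics/wrist9.png",p["frame"]);c=cam(p,s)
print(s["time"],np.round(s["eef_pos"],4),s["force"],s["moment"],s["grip_width"],s["joint_pos"])
Rt=R.from_rotvec(s["tool_rot"]).as_matrix();print("yaw y",np.degrees(np.arctan2(Rt[1,1],Rt[0,1])))
print("plate",[ (atz(c,d["xy"],0).round(4),d["score"]) for d in spotter.pinpoint(p,"plate")[:1]])
p=eyes.read_camera("top");cv2.imwrite("pics/top9.png",p["frame"])
p=eyes.read_camera("side");cv2.imwrite("pics/side9.png",cv2.resize(p["frame"][90:250,150:350],None,fx=4,fy=4)[:600]);c=cam(p)
print("plate",[ (atz(c,d["xy"],0).round(4),d["score"]) for d in spotter.pinpoint(p,"plate")[:1]])
```

```text
17.15 [0.4301 0.2816 0.1934] [ 0.72570045  0.12488639 -1.03724066] [-0.0996635   0.07569302 -0.00672243] 0.05797419822648871 [-1.32009776  0.40221435  0.85961697  1.96273912 -0.37424059  0.94319817
 -1.06539076]
yaw y -45.289919244416176
plate []
plate [(array([0.4223, 0.2859, 0.    ]), 0.76)]
```

View pics/wrist9.png

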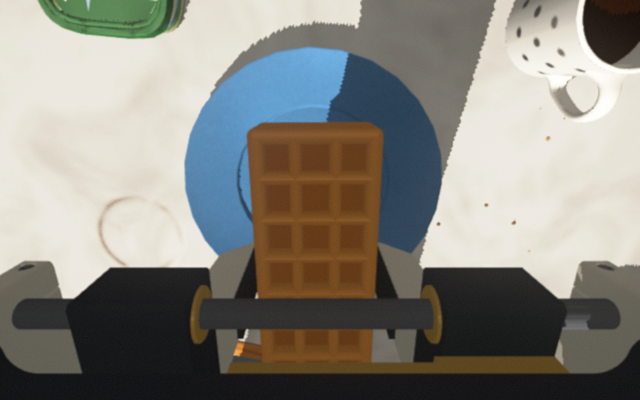

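View pics/side9.png

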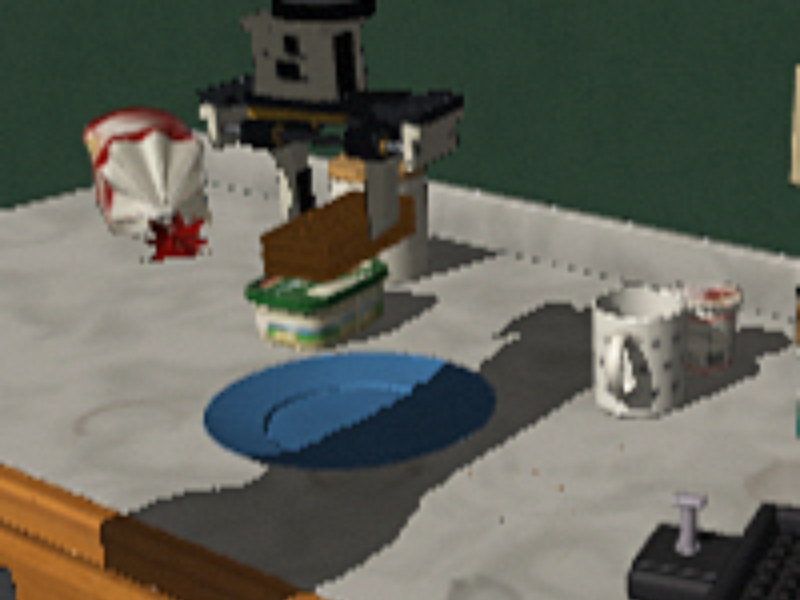

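The waffle is held level over the plate, whose visible rim spans (185–441, top row 47). I'll refine the centre from this arc.

Run:
```python
from h import *
from scipy.optimize import least_squares
s=ctrl.state();p=eyes.read_camera("wrist");c=cam(p,s);f=p["frame"]
hsv=cv2.cvtColor(f,cv2.COLOR_BGR2HSV);m=cv2.inRange(hsv,(95,70,20),(130,255,255));m[240:]=0;m[:,:170]=0;m[:,460:]=0
pts=[]
for v in range(75,235,4):
    u=np.where(m[v])[0]; pts+= [(u[0],v),(u[-1],v)]
P=np.array([atz(c,u,.02)[:2] for u in pts])
for free in (0,1):
    fn=lambda v:np.hypot(*(P-v[:2]).T)-(v[2] if free else .12)
    r=least_squares(fn,[.43,.28,.12],loss="soft_l1",f_scale=.001);print(r.x,np.abs(r.fun).mean(),np.abs(r.fun).max())
```

```text
[0.42604998 0.28159367 0.12      ] 0.0010215100506411454 0.0027908491580189154
[0.42754243 0.28314396 0.11854459] 0.0002879517225257072 0.0010214793115054244
```

Emit:
play_rows([
  [-0.1,-0.2,2,0],
  [0,0,2.5,0],
  [0,0,2.5,0],
  [0,0,2.5,0],
  [0,0,2,0],
  [0,0,1.3,0],
  [0,0,0.6,0],
  [0,0,0,0],
  [0,0,0,0],
])

```text
time: 18.35
eef_pos: [0.4287, 0.2833, 0.0604]
tool_rot: [-2.905, -1.194, -0.002]
force: [0.7, 0.1, 0.3]
grip_width: 0.0582
```

Emit:
play_rows([
  [0,0,0.2,0],
  [0,0,0.1,0],
  [0,0,0,0],
])

```text
time: 18.65
eef_pos: [0.4282, 0.2834, 0.057]
tool_rot: [-2.905, -1.195, -0.001]
force: [-0.0, -0.1, -0.1]
grip_width: 0.058
```

Emit:
play_rows([
  [0,0,0.2,0],
  [0,0,0,0],
])

```text
time: 18.85
eef_pos: [0.4281, 0.2832, 0.0546]
tool_rot: [2.905, 1.195, -0.0]
force: [0.6, -0.5, -1.9]
grip_width: 0.0575
```

Emit:
play_rows([
  [0,0,0.2,0],
  [0,0,0.1,0],
  [0,0,0,0],
])

```text
time: 19.15
eef_pos: [0.4282, 0.2832, 0.0517]
tool_rot: [-2.905, -1.195, 0.0]
force: [0.3, 0.1, 0.5]
grip_width: 0.0576
```

Emit:
play_rows([
  [0,0,0.2,0],
  [0,0,0,0],
])

```text
time: 19.35
eef_pos: [0.4284, 0.2833, 0.0508]
tool_rot: [-2.904, -1.194, -0.001]
force: [-6.0, -1.3, 19.8]
grip_width: 0.0579
```

The waffle touched down with its underside at z≈8 mm, so I'll relax 1 mm and release.

Emit:
play_rows([
  [0,0,-0.1,0],
  [0,0,0,0],
])

```text
time: 19.55
eef_pos: [0.4284, 0.2833, 0.0511]
tool_rot: [-2.905, -1.195, -0.001]
force: [-1.5, 0.5, 7.1]
grip_width: 0.0574
```

Emit:
play_rows([
  [0,0,0,0],
  [0,0,0,0],
  [0,0,0,0],
  [0,0,-1,0],
  [0,0,-2,0],
  [0,0,-3,0],
  [0,0,-4,0],
  [0,0,-4,0],
  [0,0,-4,0],
  [0,0,0,0],
], hand=7.4)

```text
time: 20.55
eef_pos: [0.4308, 0.2838, 0.2359]
tool_rot: [-2.903, -1.192, -0.011]
force: [-0.1, -0.7, -0.3]
grip_width: 0.0739
```

Run:
```python
from h import *
s=ctrl.state();p=eyes.read_camera("wrist");cv2.imwrite("pics/wrist10.png",p["frame"]);c=cam(p,s)
print(s["time"],np.round(s["eef_pos"],4),s["force"],s["grip_width"],s["joint_pos"])
for q in ("waffle","plate"):print(q,[ (atz(c,d["xy"],.008 if q=="waffle" else 0).round(4),d["score"]) for d in spotter.pinpoint(p,q)[:1]])
p=eyes.read_camera("side");cv2.imwrite("pics/side10.png",cv2.resize(p["frame"][130:250,180:420],None,fx=3.3,fy=3.3));c=cam(p)
for q in ("hinge","handle","collar_grip"):print(q,[ (d["xy"],d["score"]) for d in spotter.pinpoint(p,q)[:1]])
```

```text
20.55 [0.4308 0.2838 0.2359] [-0.06685258 -0.69449428 -0.32814615] 0.07390092264726801 [-1.37179487  0.3479638   0.90919535  1.91342331 -0.32276039  1.02486297
 -1.11433767]
waffle [(array([0.4233, 0.2824, 0.008 ]), 0.72)]
plate []
hinge [([379.2, 236.7], 0.87)]
handle [([407.3, 162.3], 0.84)]
collar_grip [([414.1, 186.8], 0.79)]
```

View pics/wrist10.png

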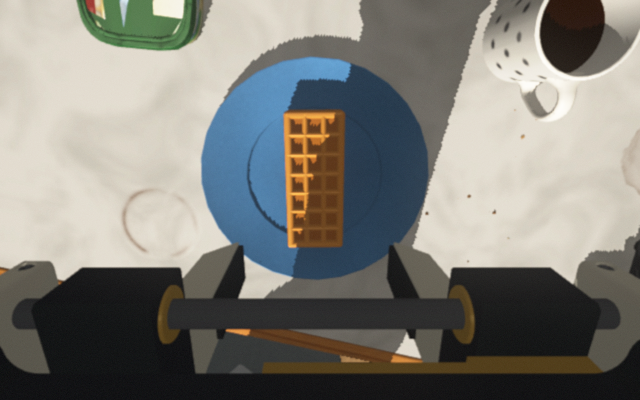

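View pics/side10.png

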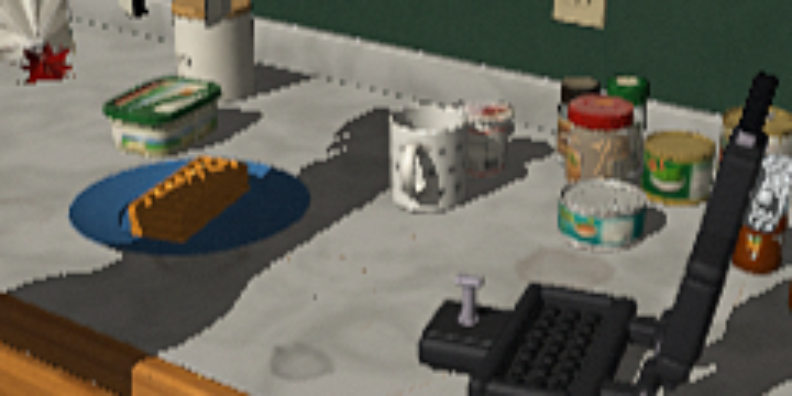

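The waffle (286–343, 110–247) lies flat in the middle of the plate (202–428, 56–280). The empty iron's lid stands open, with the handle at about (407,162) in the side picture. I'll return to the handle.

Emit:
play_rows([
  [0,0,-1,-8.2],
  [0,0,-1,-8.2],
  [0,0,-1,-8.2],
  [0,0,-1,-8.2],
  [0,0,-1,-8.2],
  [0,0,-1,-8.2],
  [0,0,-1,-8.2],
  [0,0,-1,-8.2],
  [0,0,-1,-8.2],
  [0,0,-0.5,-8.2],
  [0,0,0,-8.0],
  [0,0,0,0],
], hand=5)

```text
time: 22.1
eef_pos: [0.4282, 0.2828, 0.3252]
tool_rot: [-1.207, -2.9, 0.002]
force: [-0.3, 0.1, 0.7]
grip_width: 0.0502
```

Emit:
play_rows([
  [-2.5,-0.7,0,0],
  [-3.5,-1.0,0,0],
  [-3.5,-1.0,0,0],
  [-3.5,-1.0,0,0],
  [-3.5,-1.0,0,0],
  [-3.5,-1.0,0,0],
  [-3.5,-1.0,0,0],
  [-3.5,-1.0,0,0],
  [-3.5,-1.0,0,0],
  [-3.5,-1.0,0,0],
  [-3.5,-1.0,0,0],
  [-3.5,-1.0,0,0],
  [-3.5,-1.0,0,0],
  [-3.5,-1.0,0,0],
  [-3.5,-1.0,0,0],
  [-3.5,-1.0,0,0],
  [-1.0,-0.7,0,0],
  [0,0,0,0],
  [0,0,0,0],
])

```text
time: 24.0
eef_pos: [0.7054, -0.2293, 0.3251]
tool_rot: [-1.212, -2.897, -0.001]
force: [0.2, 0.6, -1.2]
grip_width: 0.05
```

Run:
```python
from h import *
s=ctrl.state();p=eyes.read_camera("wrist");cv2.imwrite("pics/wrist11.png",p["frame"]);c=cam(p,s)
print(s["time"],np.round(s["eef_pos"],4),s["force"],s["grip_width"],s["joint_pos"])
Rt=R.from_rotvec(s["tool_rot"]).as_matrix();print("yaw y",np.degrees(np.arctan2(Rt[1,1],Rt[0,1])))
p2=eyes.read_camera("side");c2=cam(p2)
for q in ("handle","collar_grip"):
    a=spotter.pinpoint(p,q)[:1];b=spotter.pinpoint(p2,q)[:1];print(q,a,b)
    if a and b: print(tri([ray(c,a[0]["xy"]),ray(c2,b[0]["xy"])]))
cv2.imwrite("pics/side11.png",cv2.resize(p2["frame"][80:260,300:480],None,fx=3.3,fy=3.3))
```

```text
24.0 [ 0.7054 -0.2293  0.3251] [ 0.24403572  0.60000342 -1.23378293] 0.050047172011663546 [-0.10505669  0.66662292  0.70525362  1.14989543 -0.41533249  1.46318099
  1.31109794]
yaw y 44.61283081666971
handle [{'xy': [319.9, 208.7], 'score': 0.63}] [{'xy': [408.6, 162.1], 'score': 0.8}]
(array([ 0.70105017, -0.22021358,  0.24276591]), [np.float64(0.0011661614894390015), np.float64(0.0011661614894393198)])
collar_grip [] [{'xy': [416.8, 187.0], 'score': 0.84}]
```

View pics/wrist11.png

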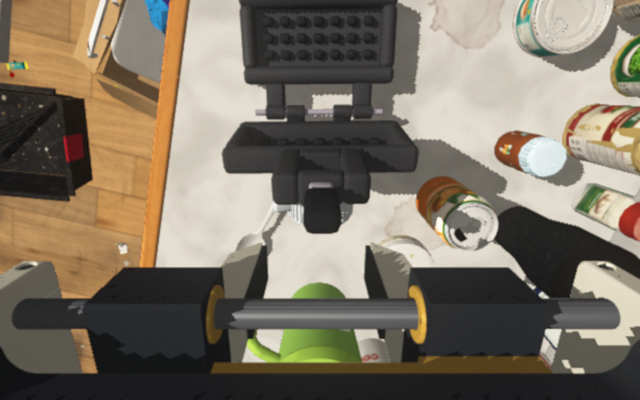

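View pics/side11.png

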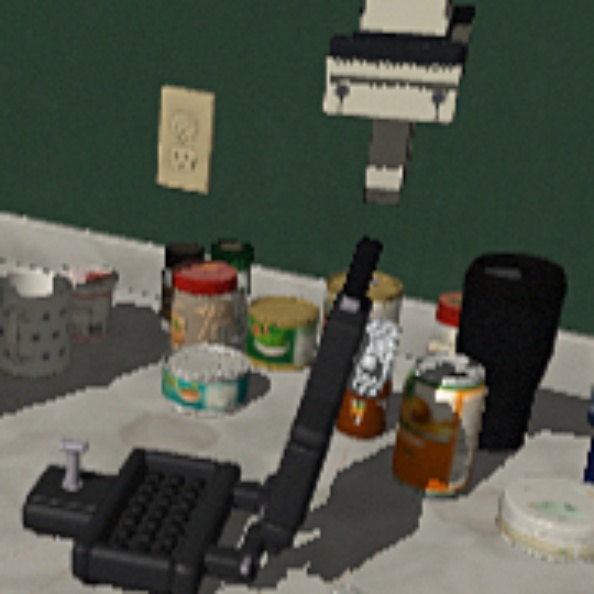

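Emit:
play_rows([
  [0.4,0.2,1.5,0],
  [0,0,2,0],
  [0,0,2,0],
  [0,0,1.7,0],
  [0,0,0,0],
  [0,0,0,0],
])

```text
time: 24.9
eef_pos: [0.7043, -0.2255, 0.2543]
tool_rot: [1.209, 2.9, 0.0]
force: [-0.7, -0.2, 0.1]
grip_width: 0.05
```

Run:
```python
from h import *
s=ctrl.state();p=eyes.read_camera("wrist")
print(s["time"],np.round(s["eef_pos"],4),s["force"],s["grip_width"])
p2=eyes.read_camera("side")
a=cv2.resize(p["frame"][200:400,200:440],None,fx=1.66,fy=1.66)
b=cv2.resize(p2["frame"][110:230,340:484],None,fx=2.77,fy=2.77)
cv2.imwrite("pics/both12.png",np.hstack([a[:332],b[:332]]))
```

```text
24.9 [ 0.7043 -0.2255  0.2543] [-0.66014291 -0.22061078  0.13466114] 0.04996480554011423
```

View pics/both12.png

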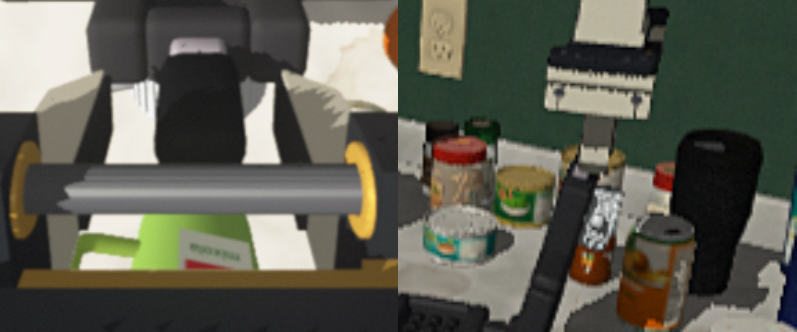

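Emit:
play_rows([
  [0,0,0,0],
  [0,0,0,0],
  [0,0,0,0],
  [0,0,0,0],
], hand=1.5, force=25)

```text
time: 25.4
eef_pos: [0.7059, -0.2244, 0.2541]
tool_rot: [1.206, 2.898, 0.004]
force: [-0.8, -2.4, 2.4]
grip_width: 0.0238
```

```bash
python3 -c "
from arc import *
f=lambda a:print([[float(x) for x in r] for r in a])
f(arc(1.76,.9,14));f(arc(.9,.15,12));f(arc(.15,0,4))"
```

```text
[[1.3, 0.0, -0.3, 0.0], [1.3, 0.0, -0.2, 0.0], [1.4, 0.0, -0.1, 0.0], [1.3, 0.0, 0.0, 0.0], [1.4, 0.0, 0.0, 0.0], [1.3, 0.0, 0.1, 0.0], [1.3, 0.0, 0.2, 0.0], [1.3, 0.0, 0.3, 0.0], [1.3, 0.0, 0.4, 0.0], [1.3, 0.0, 0.4, 0.0], [1.2, 0.0, 0.6, 0.0], [1.2, 0.0, 0.6, 0.0], [1.2, 0.0, 0.6, 0.0], [1.1, 0.0, 0.8, 0.0]]
[[1.1, 0.0, 0.8, 0.0], [1.0, 0.0, 0.9, 0.0], [1.0, 0.0, 1.0, 0.0], [0.9, 0.0, 1.0, 0.0], [0.9, 0.0, 1.0, 0.0], [0.8, 0.0, 1.2, 0.0], [0.7, 0.0, 1.1, 0.0], [0.6, 0.0, 1.2, 0.0], [0.6, 0.0, 1.3, 0.0], [0.4, 0.0, 1.2, 0.0], [0.4, 0.0, 1.4, 0.0], [0.4, 0.0, 1.3, 0.0]]
[[0.2, 0.0, 0.8, 0.0], [0.1, 0.0, 0.8, 0.0], [0.1, 0.0, 0.8, 0.0], [0.0, 0.0, 0.8, 0.0]]
```

Emit:
play_rows([
  [1.3,0,-0.3,0],
  [1.3,0,-0.2,0],
  [1.4,0,-0.1,0],
  [1.3,0,0,0],
  [1.4,0,0,0],
  [1.3,0,0.1,0],
  [1.3,0,0.2,0],
  [1.3,0,0.3,0],
  [1.3,0,0.4,0],
  [1.3,0,0.4,0],
  [1.2,0,0.6,0],
  [1.2,0,0.6,0],
  [1.2,0,0.6,0],
  [1.1,0,0.8,0],
])

```text
time: 26.8
eef_pos: [0.5793, -0.0982, 0.2213]
tool_rot: [1.207, 2.897, 0.003]
force: [-0.9, 3.5, 11.0]
grip_width: 0.0236
```

Emit:
play_rows([
  [1.1,0,0.8,0],
  [1.0,0,0.9,0],
  [1.0,0,1.0,0],
  [0.9,0,1.0,0],
  [0.9,0,1.0,0],
  [0.8,0,1.2,0],
  [0.7,0,1.1,0],
  [0.6,0,1.2,0],
  [0.6,0,1.3,0],
  [0.4,0,1.2,0],
  [0.4,0,1.4,0],
  [0.4,0,1.3,0],
])

```text
time: 28.0
eef_pos: [0.5162, -0.0353, 0.085]
tool_rot: [-1.208, -2.9, -0.001]
force: [0.4, 2.7, 2.2]
grip_width: 0.024
```

Emit:
play_rows([
  [0.1,0,0.8,0],
  [0.1,0,0.8,0],
  [0.1,0,0.8,0],
  [0,0,0.7,0],
  [0,0,0,0],
])

```text
time: 28.5
eef_pos: [0.5135, -0.0325, 0.0535]
tool_rot: [-1.207, -2.898, -0.001]
force: [-0.4, 7.4, -4.5]
grip_width: 0.0241
```

Emit:
play_rows([
  [0,0,0.3,0],
  [0,0,0.2,0],
  [0,0,0,0],
])

```text
time: 28.8
eef_pos: [0.5138, -0.0328, 0.0502]
tool_rot: [-1.208, -2.898, -0.003]
force: [-5.4, 7.5, 16.2]
grip_width: 0.024
```

Emit:
play_rows([
  [0,0,0.2,0],
  [0,0,0,0],
])

```text
time: 29.0
eef_pos: [0.5142, -0.0333, 0.0488]
tool_rot: [-1.209, -2.899, -0.003]
force: [-6.8, 5.8, 23.4]
grip_width: 0.0239
```

Run:
```python
from h import *
s=ctrl.state()
print(s["time"],np.round(s["eef_pos"],4),s["force"],s["grip_width"])
p2=eyes.read_camera("side")
cv2.imwrite("pics/side13.png",cv2.resize(p2["frame"][170:270,290:410],None,fx=6,fy=6,interpolation=2))
```

```text
29.0 [ 0.5142 -0.0333  0.0488] [-6.77004987  5.83279665 23.42117044] 0.023885068888157293
```

View pics/side13.png

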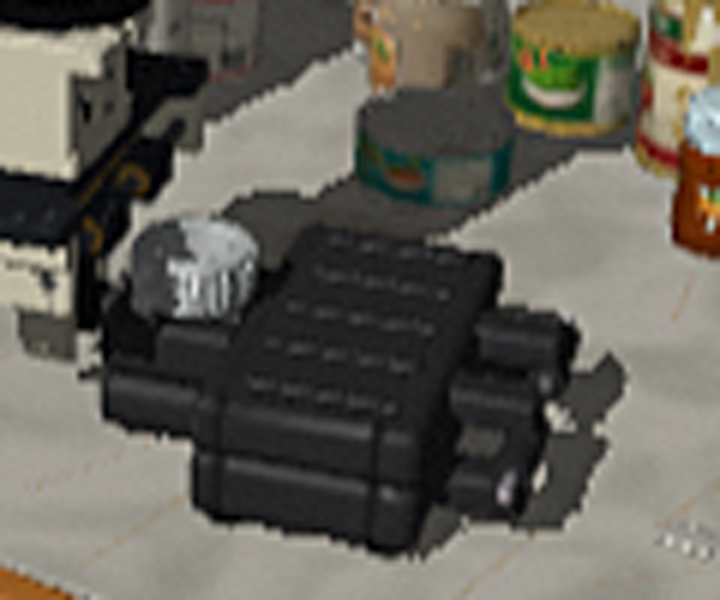

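The lid is fully down: the halves meet all round in the picture. I'll release, rise and look at the collar.

Emit:
play_rows([
  [0,0,-0.3,0],
  [0,0,0,0],
  [0,0,0,0],
  [0,0,-1,0],
  [0,0,-3,0],
  [0,0,-4,0],
  [0,0,-4,-8],
  [0,0,-3.5,-8],
  [-3,0,-1,0],
  [-3.2,0,0,0],
  [0,0,0,-8],
  [0,0,0,-8],
  [0,0,0,-8],
  [0,0,0,-8],
  [0,0,0,-8],
  [0,0,0,-8],
  [0,0,0,0],
  [0,0,0,0],
], hand=5)

```text
time: 30.85
eef_pos: [0.5682, -0.0647, 0.216]
tool_rot: [-0.503, 3.101, -0.0]
force: [0.1, 0.2, -0.3]
grip_width: 0.05
```

Run:
```python
from h import *
s=ctrl.state();p=eyes.read_camera("wrist");c=cam(p,s);cv2.imwrite("pics/wrist14.png",p["frame"])
print(s["time"],np.round(s["eef_pos"],4),s["force"],s["joint_pos"],np.abs(s["qd"]).max())
Rt=R.from_rotvec(s["tool_rot"]).as_matrix();print("yaw y",np.degrees(np.arctan2(Rt[1,1],Rt[0,1])))
p2=eyes.read_camera("side");c2=cam(p2);cv2.imwrite("pics/side14.png",cv2.resize(p2["frame"][170:270,290:410],None,fx=6,fy=6,interpolation=2))
for q,z in (("handle",.048),("collar_grip",.076)):
    a=spotter.pinpoint(p,q)[:1];b=spotter.pinpoint(p2,q)[:1]
    if a: print(q,a,atz(c,a[0]["xy"],z))
    if a and b: print(b,tri([ray(c,a[0]["xy"]),ray(c2,b[0]["xy"])]))
```

```text
30.85 [ 0.5682 -0.0647  0.216 ] [ 0.10726802  0.16940337 -0.2744294 ] [-0.307488    0.39739491  0.4500825   1.77984515 -0.20014342  1.00946681
  2.11172647] 0.008215653931236286
yaw y 108.4350725708852
handle [{'xy': [366.4, 140.5], 'score': 0.65}] [ 0.51493849 -0.03499088  0.048     ]
[{'xy': [299.5, 218.2], 'score': 0.66}] (array([ 0.51290384, -0.03494777,  0.05176103]), [np.float64(0.001855160237208274), np.float64(0.0018551602372083038)])
collar_grip [{'xy': [310.8, 177.5], 'score': 0.86}] [ 0.55549953 -0.07279792  0.076     ]
```

View pics/wrist14.png

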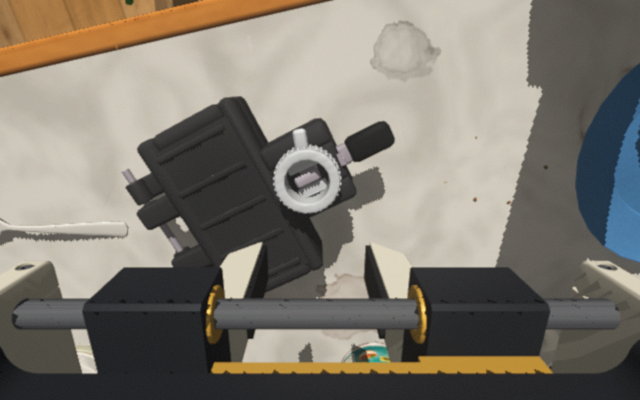

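View pics/side14.png

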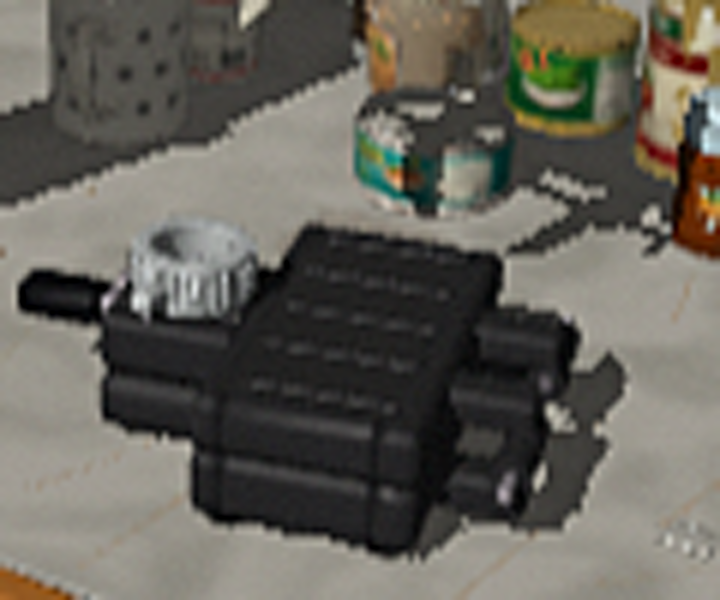

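The iron is shut. The collar ring is centred at about (307,180) in the wrist picture, with its tab pointing up at (299,137), undone. I'll fit its centre.

Run:
```python
from h import *
s=ctrl.state();p=eyes.read_camera("wrist");c=cam(p,s);f=p["frame"]
g=cv2.cvtColor(f[120:230,250:370],cv2.COLOR_BGR2GRAY)
cv2.imwrite("pics/col14.png",cv2.resize(f[120:230,250:370],None,fx=5,fy=5,interpolation=2))
m=((g>140)*255).astype(np.uint8); m=cv2.morphologyEx(m,cv2.MORPH_OPEN,np.ones((3,3)))
n,l,st,ce=cv2.connectedComponentsWithStats(m)
circ=cv2.HoughCircles(g,cv2.HOUGH_GRADIENT,1,50,param1=100,param2=20,minRadius=25,maxRadius=45);print(circ)
Rt=R.from_rotvec(s["tool_rot"]).as_matrix()
if circ is not None:
  for q in circ[0]:
    for z in (.086,.080):
        X=atz(c,(q[0]+250,q[1]+120),z);e=atz(c,(q[0]+250+q[2],q[1]+120),z)
        print(z,X,np.linalg.norm(e-X)*1000,Rt.T@(X-np.array(s["eef_pos"]))*100)
```

```text
[[[56.5 60.5 32.1]]]
0.086 [ 0.5565601  -0.07555208  0.086     ] 25.64143132871628 [ 1.4737594  -0.68935602 12.97245614]
0.08 [ 0.5581039  -0.07521021  0.08      ] 26.222835445888165 [ 1.31647649 -0.70629595 13.57243703]
```

View pics/col14.png

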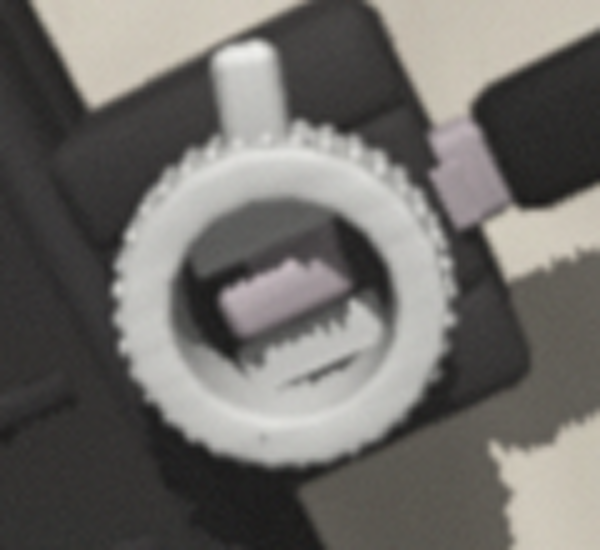

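Emit:
play_rows([
  [1.4,-0.7,1.5,0],
  [0,0,3,0],
  [0,0,3,0],
  [0,0,2.5,0],
  [0,0,1.5,0],
  [0,0,1.0,0],
  [0,0,0,0],
  [0,0,0,0],
], hand=7.4)

```text
time: 32.0
eef_pos: [0.5577, -0.0756, 0.0913]
tool_rot: [-0.51, 3.099, -0.0]
force: [-0.3, 0.7, 0.3]
grip_width: 0.0739
```

Run:
```python
from h import *
s=ctrl.state();p=eyes.read_camera("wrist")
print(s["time"],np.round(s["eef_pos"],4),s["force"],s["grip_width"])
p2=eyes.read_camera("side")
a=cv2.resize(p["frame"][150:400,180:460],None,fx=1.4,fy=1.4)
b=cv2.resize(p2["frame"][170:257,290:388],None,fx=4,fy=4)
cv2.imwrite("pics/both15.png",np.hstack([a[:348],b[:348]]))
```

```text
32.0 [ 0.5577 -0.0756  0.0913] [-0.2963374   0.71226512  0.28319144] 0.07386521522637123
```

View pics/both15.png

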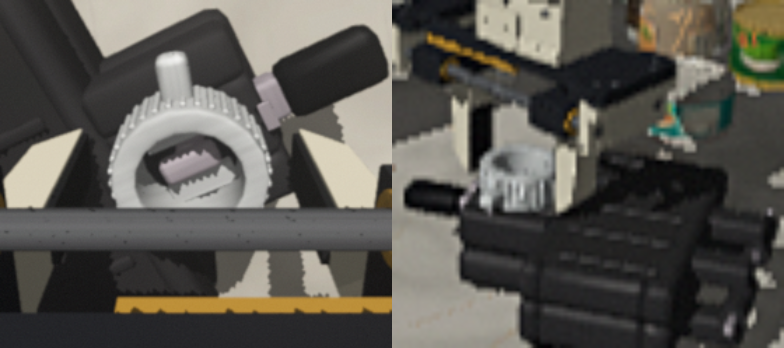

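Ring (110–272 in the crop) is centred between the fingers. I'll grip it.

Emit:
play_rows([
  [0,0,0,0],
  [0,0,0,0],
  [0,0,0,0],
  [0,0,0,0],
  [0,0,0,0],
], hand=4.5, force=30)

```text
time: 32.6
eef_pos: [0.5576, -0.0758, 0.091]
tool_rot: [-0.51, 3.099, -0.001]
force: [0.2, -0.6, 4.3]
grip_width: 0.0525
```

Emit:
play_rows([
  [0,0,0,3],
  [0,0,0,5],
  [0,0,0,5],
  [0,0,0,5],
  [0,0,0,0],
])

```text
time: 33.1
eef_pos: [0.5577, -0.076, 0.091]
tool_rot: [-0.017, 3.141, -0.001]
force: [-0.3, -2.9, 3.6]
grip_width: 0.0528
```

Run:
```python
from h import *
s=ctrl.state();p=eyes.read_camera("wrist")
print(s["time"],np.round(s["eef_pos"],4),s["force"],s["moment"],s["grip_width"])
cv2.imwrite("pics/w16.png",cv2.resize(p["frame"][100:400,180:460],None,fx=2,fy=2))
```

```text
33.1 [ 0.5577 -0.076   0.091 ] [-0.34085597 -2.89790345  3.62972273] [-0.40127391  0.01007758 -0.05641918] 0.05279583497604766
```

View pics/w16.png

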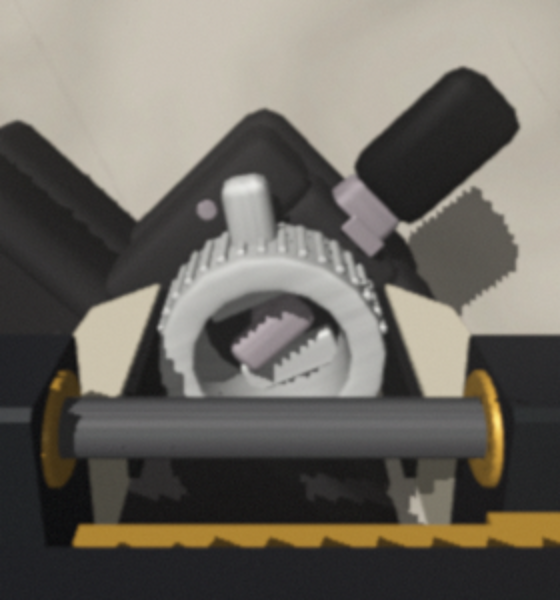

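The collar turns with the gripper: the tab stays up in the wrist picture while the iron turns beneath it. I'll continue.

Emit:
play_rows([
  [0,0,0,5],
  [0,0,0,5],
  [0,0,0,5],
  [0,0,0,5],
  [0,0,0,5],
  [0,0,0,5],
  [0,0,0,5],
  [0,0,0,5],
  [0,0,0,5],
  [0,0,0,5],
  [0,0,0,0],
])

```text
time: 34.25
eef_pos: [0.5575, -0.0764, 0.091]
tool_rot: [1.311, 2.854, -0.001]
force: [-0.2, -4.0, 5.1]
grip_width: 0.0526
```

Emit:
play_rows([
  [0,0,0,3],
  [0,0,0,3],
  [0,0,0,2],
  [0,0,0,0],
])

```text
time: 34.65
eef_pos: [0.5574, -0.0762, 0.091]
tool_rot: [1.502, 2.758, -0.001]
force: [-0.8, -4.6, 6.7]
grip_width: 0.0526
```

Run:
```python
from h import *
s=ctrl.state();p=eyes.read_camera("wrist")
print(s["time"],np.round(s["eef_pos"],4),s["force"],s["moment"],s["grip_width"])
Rt=R.from_rotvec(s["tool_rot"]).as_matrix();print("yaw y",np.degrees(np.arctan2(Rt[1,1],Rt[0,1])))
cv2.imwrite("pics/w17.png",cv2.resize(p["frame"][100:400,180:460],None,fx=2,fy=2))
```

```text
34.65 [ 0.5574 -0.0762  0.091 ] [-0.7746973 -4.5986323  6.7038494] [-0.80062497  0.21181675  0.54707733] 0.05258557404633977
yaw y 32.84878783254572
```

View pics/w17.png

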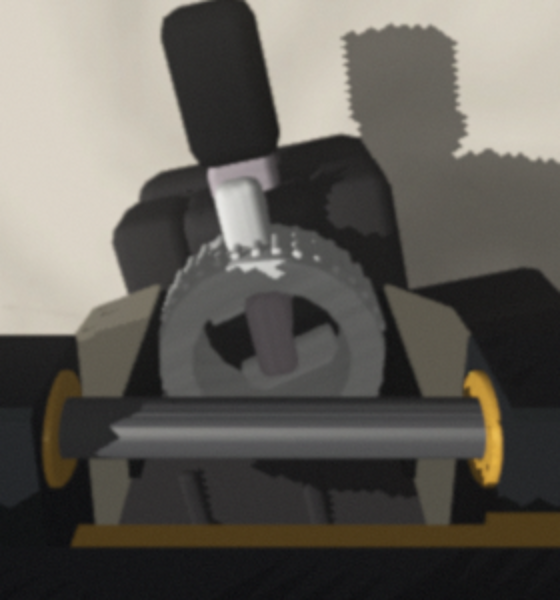

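The tab (240,215) now lines up with the handle (225,90), and the moment is rising. I'll press a little more into the stop.

Emit:
play_rows([
  [0,0,0,2],
  [0,0,0,2],
  [0,0,0,0],
], force=40)

```text
time: 35.0
eef_pos: [0.5572, -0.0759, 0.0909]
tool_rot: [-1.597, -2.706, 0.001]
force: [-2.0, -2.6, 6.4]
grip_width: 0.0513
```

Run:
```python
from h import *
s=ctrl.state()
print(s["time"],np.round(s["eef_pos"],4),s["force"],s["moment"],s["grip_width"])
Rt=R.from_rotvec(s["tool_rot"]).as_matrix();print("yaw y",np.degrees(np.arctan2(Rt[1,1],Rt[0,1])))
```

```text
35.0 [ 0.5572 -0.0759  0.0909] [-1.98545068 -2.59603476  6.37311252] [-0.70496452  0.42474087  0.87838296] 0.05134191010427772
yaw y 28.903452032359535
```

Emit:
play_rows([
  [0,0,0,2],
  [0,0,0,2],
  [0,0,0,0],
])

```text
time: 35.3
eef_pos: [0.5571, -0.0758, 0.0909]
tool_rot: [-1.69, -2.648, 0.001]
force: [-1.2, -2.1, 6.8]
grip_width: 0.0513
```

Run:
```python
from h import *
s=ctrl.state();p=eyes.read_camera("wrist")
print(s["time"],np.round(s["eef_pos"],4),s["force"],s["moment"],s["grip_width"])
Rt=R.from_rotvec(s["tool_rot"]).as_matrix();print("yaw y",np.degrees(np.arctan2(Rt[1,1],Rt[0,1])))
cv2.imwrite("pics/w18.png",cv2.resize(p["frame"][100:400,180:460],None,fx=2,fy=2))
```

```text
35.3 [ 0.5571 -0.0758  0.0909] [-1.22243279 -2.08061219  6.77239614] [-0.52338965  0.41341316  0.82275172] 0.05133814765645169
yaw y 24.889571146493598
```

View pics/w18.png

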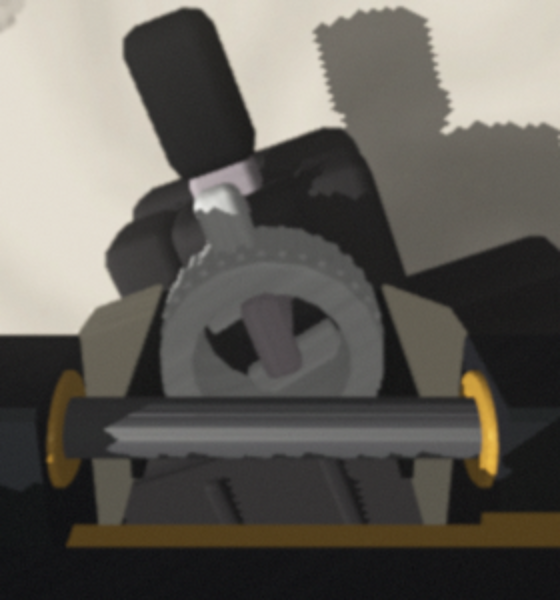

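The tab now stays with the handle while the fingers slip round the ring, so the collar is at its stop. I'll release and rise.

Emit:
play_rows([
  [0,0,0,0],
  [0,0,0,0],
  [0,0,0,0],
  [0,0,-1,0],
  [0,0,-3,0],
  [0,0,-4,0],
  [0,0,-4,0],
  [0,0,-3,0],
  [3,0,-1,0],
  [4,0,0,0],
  [0,0,0,0],
  [0,0,0,0],
], hand=7.4)

```text
time: 36.55
eef_pos: [0.5278, -0.0107, 0.2512]
tool_rot: [-1.691, -2.648, -0.001]
force: [0.2, -0.1, -0.0]
grip_width: 0.0737
```

Run:
```python
from h import *
s=ctrl.state();p=eyes.read_camera("wrist");c=cam(p,s)
print(s["time"],np.round(s["eef_pos"],4),s["force"],s["moment"],s["grip_width"])
cv2.imwrite("pics/w19.png",p["frame"])
p2=eyes.read_camera("side");cv2.imwrite("pics/side19.png",cv2.resize(p2["frame"][130:270,200:440],None,fx=3.3,fy=3.3))
p3=eyes.read_camera("top");cv2.imwrite("pics/top19.png",p3["frame"])
c2=cam(p2)
for q in ("handle","collar_grip"):
    a=spotter.pinpoint(p,q)[:1];b=spotter.pinpoint(p2,q)[:1]
    if a and b: print(q,tri([ray(c,a[0]["xy"]),ray(c2,b[0]["xy"])]))
```

```text
36.55 [ 0.5278 -0.0107  0.2512] [ 0.21153073 -0.12298655 -0.02449622] [-0.11791936  0.09242847 -0.00207043] 0.07366315862293926
handle (array([ 0.51300803, -0.03383401,  0.05150571]), [np.float64(0.0042677564852776125), np.float64(0.0042677564852775015)])
collar_grip (array([ 0.56090512, -0.07571871,  0.07705265]), [np.float64(0.0027116141863530005), np.float64(0.002711614186353026)])
```

View pics/w19.png

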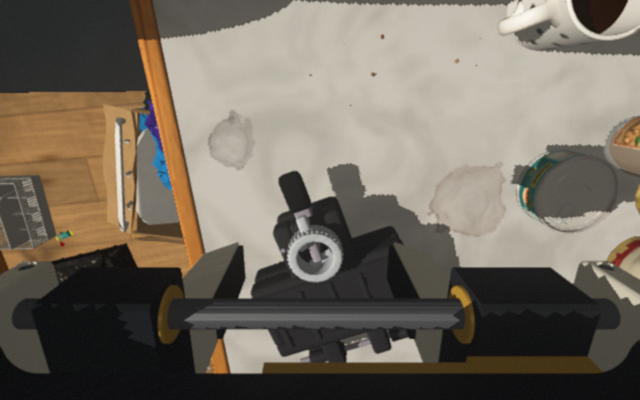

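View pics/side19.png

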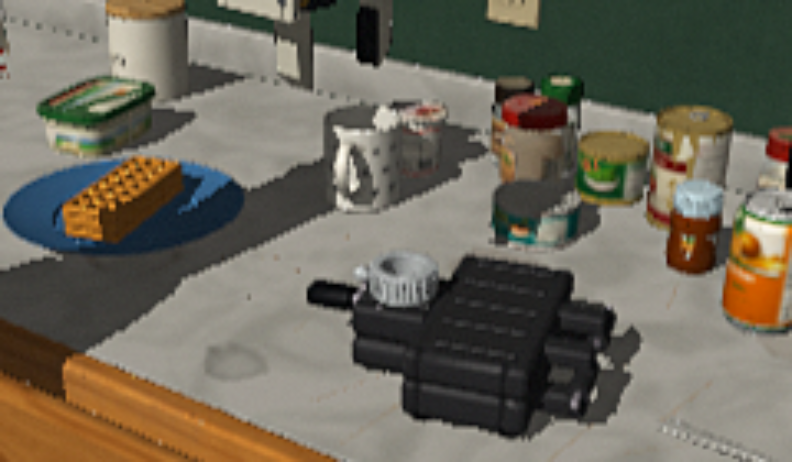

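View pics/top19.png

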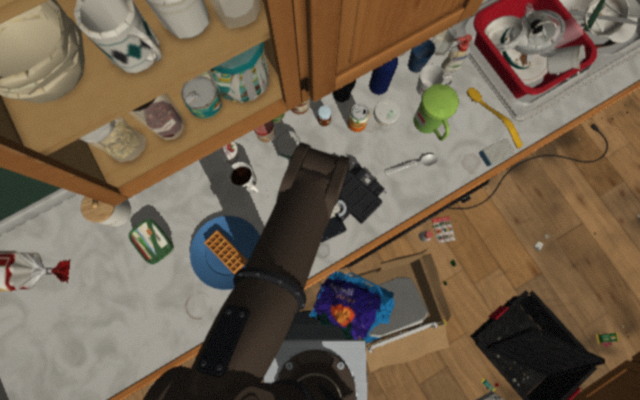

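```bash
python3 -c "
import cv2
i=cv2.imread('pics/w19.png')[160:300,240:380];cv2.imwrite('pics/w19c.png',cv2.resize(i,None,fx=4.2,fy=4.2,interpolation=2))"
```

View pics/w19c.png

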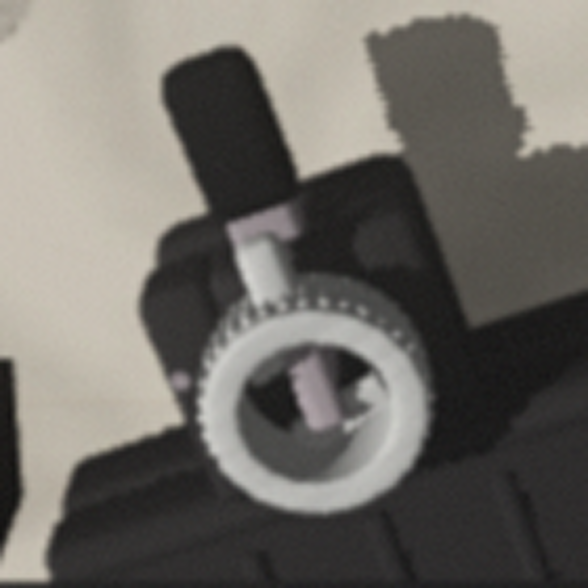

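The tab at (264,270) in the crop lies on the handle's axis, and the lid is seated. Nothing is being touched, so I'm handing in.

```bash
python3 -c "
from cell import ctrl
print(ctrl.finish_job())"
```

```text
the job is handed in; nothing more can be done
None
```

I finished the job in about 37 s of the allowed 72 s, in the order asked, and handed it in. No verdict was reported.

- **Lid:** it was already ajar by about 0.12 rad. I gripped the handle and swung it to its stop at about 1.75 rad.
- **Waffle:** I lifted it straight out and carried it level. I set it down until contact showed at about 20 N, its underside about 8 mm above the worktop. The wrist picture afterwards showed it flat and centred on the plate to within a few millimetres.
- **Shutting and locking:** I shut the empty iron and pressed it down with about 23 N. I then turned the collar clockwise until the fingers slipped round it at its stop. The final pictures show the tab in line with the handle and the two halves meeting all round.
- **Bystanders:** the mug and yogurt pot look undisturbed in the final side picture. The mug and spoon also look unmoved in the top picture. I checked this by eye and did not measure it. The gripper was clear of everything when I handed in.

**Checks that disagreed:**
- The two-camera height of the shut handle came out at about 51.5 mm instead of 48 mm. That is within the networks' scatter, as the two views missed each other by about 4 mm.
- The collar gripped at 51–53 mm instead of 55 mm, but it turned normally.
- The plate-centre estimates spread over a few millimetres, up to about 8 mm.

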